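# Check in and park the lens-case tray

### The job

Put the lens cases away: lay every black case lying about the bench flat on the floor of the grey tray, then pick up the bar scanner, point it well down at the barcode on the tray's rear ledge from a hand's breadth away and hold it steady for a good two seconds, and lay it back flat on its rubber mat. Then park the tray in the wooden bay without ever lifting it clear: raise its front end by the tab and set it over the sill with the rear end still on the bench, then let go and push it from behind until it drops in and sits flat behind the sill with all the cases still in it. Leave the tumbler, the petri dish and the blue binder where they are.

Things in the scene. Friction and masses are not known exactly. Their poses are not given: they have to be found in the camera images.
- bay: Fixed dark wooden open-topped bay. Origin: on the bench, middle of the foot of the sill's outer face; +x points into the bay (the way to push), z up. Sill: x 0 to 14 mm, 16 mm high, square, across the mouth. Bay floor 6 mm above the bench, x 14 to 249 mm; back wall 60 mm high at x 249 mm; side walls 45 mm high, 210 mm apart inside, x 0 to 261 mm.
- tray: Loose grey tray, 200 mm long (x) by 170 wide (y), 0.6 kg. Origin: centre of its flat underside; +x to its leading (front) end, towards the bay. Floor 5 mm; side walls 8 mm, front wall 12 mm thick, all 45 mm high; rear end a solid ledge 30 mm thick, 50 mm high, its rear face free to push. Inside: x -70 to 88 mm, y -77 to 77 mm. Pushed flat against the sill it just jams: raise the front first.
- tray_lead (a point): Middle of the tray's lower front edge (underside, leading end).
- tray_trail (a point): Middle of the tray's lower rear edge (underside, trailing end).
- tray_tab (a point): Upright lifting tab in the middle of the front wall, for gripping: 12 mm thick (tray x), 64 mm wide (tray y), from 45 to 80 mm above the underside; this point is on its mid-plane, 94 mm ahead of the tray's centre and 65 mm above the underside. Axes as the tray's.
- tray_label (a point): Barcode label, 24 by 56 mm, flat on top of the rear ledge; this point is its centre (85 mm behind the tray's centre, 50 mm up). z is the label's normal, axes as the tray's.
- scanner_c (a point): Centre of the loose bar scanner, a white bar with a black window end, 150 mm long (its x), 30 mm wide (y), 34 mm high (z), 0.15 kg, its mass centred. +x points to the window; it looks straight along +x. Starts lying on the mat.
- scanner_tip (a point): Centre of the scanner's window, 75 mm ahead of its centre; +x is the line of sight. It reads when the label's centre is 40 to 150 mm ahead, within 13 mm of the line of sight sideways and up or down, and the line of sight is within 60 degrees of the label's normal.
- mat: Fixed black rubber mat of the scanner, 220 (its x) by 90 (its y) by 3 mm thick. Origin: centre of its underside on the bench.
- case0_c (a point): Centre of a closed black lens case, a box 60 mm long (its x), 28 mm wide (y), 30 mm high (z), 60 g, with a small paper tag on top. Two to four of these four cases are present; None if absent.
- case1_c (a point): Centre of a closed black lens case, a box 60 mm long (its x), 28 mm wide (y), 30 mm high (z), 60 g, with a small paper tag on top. Two to four of these four cases are present; None if absent.
- case2_c (a point): Centre of a closed black lens case, a box 60 mm long (its x), 28 mm wide (y), 30 mm high (z), 60 g, with a small paper tag on top. Two to four of these four cases are present; None if absent.
- case3_c (a point): Centre of a closed black lens case, a box 60 mm long (its x), 28 mm wide (y), 30 mm high (z), 60 g, with a small paper tag on top. Two to four of these four cases are present; None if absent.
- tumbler: Bystander: pale insulated tumbler, 125 mm tall, 88 mm wide. Origin: centre of its foot.
- petri: Bystander: closed clear petri dish, 92 mm across, 20 mm high. Origin: centre of its underside.
- binder: Bystander: blue ring binder lying flat, 130 by 200 by 30 mm. Origin: centre of its underside.
There are look-alikes about, which are no part of the job. What is shaped like the part that bears case2_c but orange or red is not meant.

How it is judged:
By the outcome, as a careful person would: the job done as asked, in the order asked, and still so for the second after the job is handed in, with the robot touching nothing.
Of case0, case1, case2, case3 only 2 to 4 are there at a start; the rules pass over those that are not, and their reading is None.
At some moment in a run one of case0, case1, case2, case3, scanner may be knocked a few centimetres aside while the robot is not near it.
Once in a run the grip may slacken for a moment while it holds something.
It also fails if it takes over 208 s, if anything falls off the work surface, if the arm or the gripper's body presses on something with over 40 N, if the wrist force passes 120 N, or if a joint passes its speed limit or range.

### The arm

A 7-joint arm with a two-finger parallel gripper is mounted at the origin on the work surface. World frame = base frame: x ahead of the robot, y to its left, z up, the work surface at z = 0. Lengths are in m, angles in rad, forces in N, time in s.
With the tool pointing down it reaches from about 0.425 to 0.875 m from the base axis. Payload 4.7 kg.
Tool frame: the origin (TCP) lies midway between the tips of the shut fingers; the grasp point (between the pads) lies 19 mm behind it (ctrl.grip_point_offset is the distance from the TCP to the grasp point, in m); z points along the fingers, y is the line along which they close (so a half turn about z gives the same grasp; the last joint's range is limited). The gripper opens to 87 mm and grips with 3 to 60 N. Pads are 19 mm wide; open, the fingers measure 117 mm over their backs; the gripper's body (75 mm by 190 mm) begins 51 mm behind the grasp point.
Start: joints at [1.196, 0.321, -0.07, 1.45, 0.023, 1.371, -0.057], TCP at [0.246, -0.602, 0.223] pointing down, gripper open.
Joint ranges: [-2.86, 2.86], [-0.3, 2.09], [-1.38, 1.24], [0.06, 2.45], [-1.56, 4.7], [0.09, 2.05], [-2.69, 2.69]. Speed limits (rad/s): [2.57, 2.57, 3.14, 3.14, 3.14, 3.14, 3.14].

### API

Orientations are given as a rotation vector (axis times angle).
In Python, from bench import ctrl gives the robot as it stands.
- The arm moves only by the tool move_arm, never from a script. Its argument "increments" is text: rows parted by semicolons, each of 7 numbers parted by spaces: the shift along the world's x, y, z in mm, then the turn, a rotation vector about the world's x, y, z in degrees, then the closure in counts, from 0 (fully open) to 255 (shut). A call has exactly 8 rows; each row shifts and turns the commanded pose from where the row before left it; what a row does not reach is not made up. A row lasts 1/12 s, in which the tool goes at most 41.7 mm and 7.16 degrees, less where a joint would pass 70% of its speed; a pose out of reach is approached as far as the arm can. A call with a gripper value outside its range is refused whole. The fingers move at their own pace and stop on an object; "grip_force" is the grip in N (left out, the last holds). Time passes only in rows, so rows that do not move let the fingers close, or fill a call up. It gives the time, the measured TCP pose, the force, the opening and the grip force at its end, in the units of the state.
- ctrl.get_state(): the state, without advancing time (a new reading comes with each control period).
- ctrl.get_image(name): name is "scene" or "top" or "wrist"; returns a dict with "frame" (420x560x3 uint8, red, green, blue), "depth" (420x560 float32, m along the optical axis (not along the pixel's ray), 0 where there is no reading), "fx", "fy", "cx", "cy" (pixels), "position" and "orientation" of the camera in the world. Camera axes: x right, y down, z forward; pixel columns grow to the right and rows downward; lengths in m; the calibration is good to about 2 mm. A picture is of the moment at which its call begins.
- ctrl.close_job(): hands the job in; it is judged then, once.
Trained networks look in a picture, given as the dict that the camera call returned (one of the last four; its "shot" number tells which), for a name from the list of things; names that differ only in an ending like _2 or _b are one class to them, and where a whole thing is asked for, a point or a joint stands for the part that bears it (a point fixed in the world has none). Each returns a list of dicts, best first, with "score" (0 to 1); they miss things now and then, are a little off and sometimes report something else, mostly with a low value. They report only what shows in the picture. A call takes as long as a camera call. They do not tell look-alikes from the thing itself.
- ctrl.find_in(target, picture): "centre" ([x, y, z] in m, in world coordinates, good to about 4 mm: the middle of the surface that is visible of it).
- ctrl.silhouettes(target, picture): "region" (420x560 bool, what is visible of it).
The state is a dict: "time": time; "joint_positions": joint angles; "qd": joint speeds; "joint_torque": joint torques, N m; "position": TCP position; "tool_rot": TCP orientation; "ft_force": force on the tool from outside, world axes, zero at the start; "torque": the same for the moment, N m; "grip_width": opening from 0.0 (shut) to 1.0 (fully open); "grip_force": force on a finger pad.
Only numpy, scipy, OpenCV 4.12 (cv2) and the standard library are available. Lean on these libraries where they do the work, as an engineer would, in place of code of your own. Each camera call takes 0.05 s, during which the arm holds its last target. There are 200 camera calls.

## Working session

There is one attempt and no reset: what is moved stays moved. The work goes in short steps, Python scripts to look and compute and a tool call to move; the robot and the scene stay as the last step left them, time stands still between calls to the robot, and variables do not carry over. Pictures are saved under pics/ and viewed, at most 14 in all, crops included, and the job is handed in when it is done.

Besides the shell and the picture viewer there is one more tool, called after "Emit:" by a JSON object that holds its "op" and its "data", one argument or row to a line. move_arm: Moves the arm, as the interface text tells. Its arguments: {"type":"object","properties":{"increments":{"type":"string"},"grip_force":{"type":"number"}},"required":["increments"]}

```bash
ls; mkdir -p pics
cat > h.py <<'E'
import numpy as np,cv2
from scipy.spatial.transform import Rotation as R
from bench import ctrl
def ori(p):
    o=np.array(p["orientation"],float)
    return o if o.shape==(3,3) else (R.from_rotvec(o).as_matrix() if o.size==3 else R.from_quat(o).as_matrix())
def cloud(p):
    d=p["depth"];v,u=np.mgrid[:d.shape[0],:d.shape[1]]
    c=np.stack([(u-p["cx"])/p["fx"]*d,(v-p["cy"])/p["fy"]*d,d],-1)
    w=c@ori(p).T+np.array(p["position"]); w[d==0]=np.nan
    return w
def save(p,n): cv2.imwrite("pics/"+n,cv2.cvtColor(p["frame"],cv2.COLOR_RGB2BGR))
def rect(pts):
    (c,(w,h),a)=cv2.minAreaRect((pts[:,:2]*1000).astype(np.float32))
    if w<h: w,h,a=h,w,a+90
    return np.round(c,1),round(w,1),round(h,1),round((a+90)%180-90,1)
E
python3 - <<'E'
from h import *
s=ctrl.get_state();print({k:np.round(v,3) for k,v in s.items()})
for n in("scene","top"):
    p=ctrl.get_image(n);save(p,n+"0.png");w=cloud(p);print(n,p["position"],p["orientation"])
    for t in("tray","bay","scanner_c","mat","case0_c","tumbler","petri","binder","tray_tab","tray_label"):
        for r in ctrl.silhouettes(t,p):
            m=r["region"]
            if m.sum()<20: continue
            v,u=np.nonzero(m);q=w[m];q=q[~np.isnan(q[:,0])];z=np.percentile(q[:,2],90)
            top=q[q[:,2]>z-.008]
            print(t,round(r["score"],2),(int(u.mean()),int(v.mean())),m.sum(),"z",round(z,3),rect(top),p["frame"][m].mean(0).astype(int))
E
```

```text
pics
{'time': np.float64(0.0), 'joint_positions': array([ 1.196,  0.322, -0.07 ,  1.452,  0.023,  1.371, -0.057]), 'qd': array([ 0.001,  0.   ,  0.   ,  0.001, -0.001, -0.001,  0.   ]), 'joint_torque': array([-1.0000e-03, -4.9129e+01, -4.0500e-01, -3.1253e+01, -6.4000e-02,
        4.4000e-02,  0.0000e+00]), 'position': array([ 0.246, -0.601,  0.221]), 'tool_rot': array([-3.081e+00, -6.070e-01,  1.000e-03]), 'ft_force': array([ 0.732, -0.317,  1.294]), 'torque': array([-0.003,  0.016,  0.039]), 'grip_force': np.float64(0.0), 'grip_width': np.float64(0.997)}
scene [ 1.21653103 -0.46531106  0.65943345] [-1.97727922 -1.28764528  0.61144271]
tray 0.88 (355, 200) 5221 z 0.05 (array([552.5,  14.5]), 203.1, 172.9, -88.2) [83 79 73]
tray 0.35 (172, 243) 1821 z 0.004 (array([ 479. , -430.4]), 228.9, 93.0, 0.1) [41 37 31]
bay 0.58 (438, 172) 6366 z 0.046 (array([531.4, 278. ]), 262.4, 238.2, -82.5) [94 56 23]
scanner_c 0.62 (177, 241) 716 z 0.038 (array([ 505.1, -426.7]), 148.4, 33.6, 3.0) [143 150 140]
mat 0.89 (172, 242) 1825 z 0.004 (array([ 478., -430.]), 231.0, 92.8, -0.5) [42 38 31]
mat 0
[... 1605 characters left out ...]
5, -429.5]), 219.7, 91.2, -0.5) [42 39 35]
mat 0.26 (192, 231) 8707 z 0.05 (array([550.8,  14.9]), 200.4, 170.8, -88.3) [120 113 109]
case0_c 0.73 (304, 222) 394 z 0.032 (array([ 565.4, -212.8]), 58.9, 27.1, -1.5) [90 86 85]
tumbler 0.78 (329, 120) 1816 z 0.126 (array([ 760.6, -266.9]), 83.7, 83.5, -44.1) [159 157 156]
petri 0.9 (379, 165) 1473 z 0.022 (array([ 686.4, -377. ]), 91.8, 88.5, -3.6) [169 163 158]
binder 0.56 (204, 123) 5756 z 0.031 (array([789.5,  -3.6]), 200.2, 133.9, -85.7) [ 66 103 159]
tray_tab 0.64 (192, 231) 8760 z 0.05 (array([550.8,  14.9]), 200.4, 170.8, -88.3) [120 114 109]
tray_label 0.9 (192, 231) 8713 z 0.05 (array([550.8,  14.9]), 200.4, 170.8, -88.3) [120 113 109]
```

View pics/top0.png

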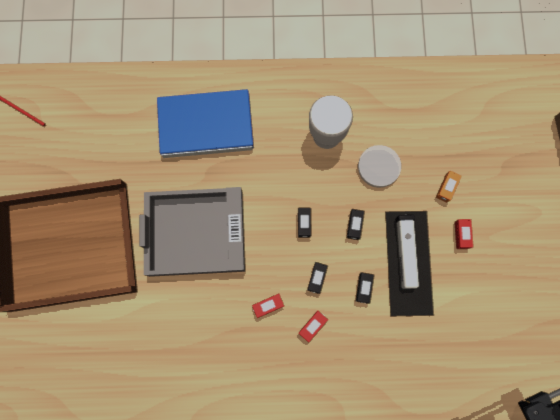

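View pics/scene0.png

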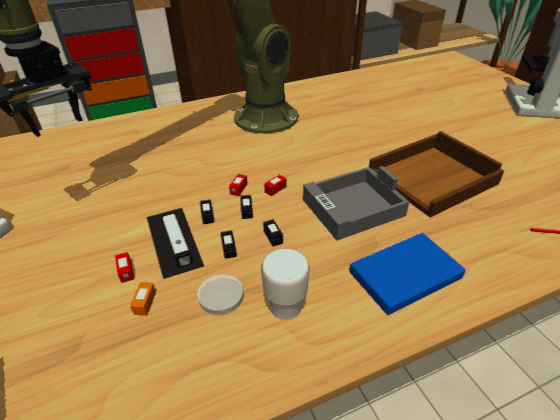

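Top view: black cases are at (304,222), (356,224), (317,278) and (365,288). The red ones at (268,306), (313,326) and (465,234), and the orange one at (450,186), are look-alikes, ruled out by colour. The tray is at (192,231) with its tab on the left at (143,230). The bay is at (65,245) and the scanner on its mat at (408,255). I'll confirm with an enlarged crop and measure.

```bash
cat >> h.py <<'E'
def cases(p,verbose=1):
    w=cloud(p);f=p["frame"].astype(int);out=[]
    m=((w[...,2]>.022)&(w[...,2]<.045)).astype(np.uint8)
    n,l,s,c=cv2.connectedComponentsWithStats(m)
    for i in range(1,n):
        if 150<s[i,4]<3000:
            k=l==i;q=w[k];col=f[k];red=np.median(col[:,0]-col[:,2])
            dark=np.median(col.sum(1))
            out.append((*rect(q),round(float(np.median(q[:,2])),4),c[i].astype(int).tolist(),int(s[i,4]),int(red),int(dark)))
    return out
E
python3 - <<'E'
from h import *
p=ctrl.get_image("top")
for o in cases(p): print(o)
c=p["frame"][170:340,230:490];cv2.imwrite("pics/c0.png",cv2.cvtColor(cv2.resize(c,None,fx=3,fy=3,interpolation=3),cv2.COLOR_RGB2BGR))
w=cloud(p)
# tray, bay, tab
q=w[(w[...,1]>-.15)&(w[...,1]<.17)&(w[...,0]<.70)&(w[...,0]>.4)]
print("tray",rect(q[(q[:,2]>.042)&(q[:,2]<.056)&(q[:,1]<.125)]),"tab",rect(q[(q[:,2]>.075)&(q[:,2]<.09)]))
q=w[(w[...,1]>.12)&(w[...,0]<.70)&(w[...,0]>.35)]
print("bay",rect(q[(q[:,2]>.035)&(q[:,2]<.07)]),"sill",rect(q[(q[:,2]>.013)&(q[:,2]<.02)&(q[:,1]<.2)]))
s=ctrl.get_state();print(R.from_rotvec(s["tool_rot"]).as_matrix().round(3))
E
```

```text
(array([ 636.8, -521. ]), 60.8, 28.9, -27.8, 0.0294, [449, 185], 386, 105, 378)
(array([530.6, 278.8]), 260.2, 235.3, -82.4, 0.0414, [47, 242], 2081, 29, 101)
(array([550.5,  28.7]), 172.6, 170.9, -88.4, 0.0419, [172, 228], 1060, 10, 297)
(array([ 566.3, -212.9]), 60.8, 27.3, -1.4, 0.0291, [304, 222], 394, 3, 170)
(array([ 559.7, -319.2]), 61.2, 28.5, -11.5, 0.0292, [355, 223], 397, 3, 163)
(array([ 499.3, -422.6]), 149.1, 33.8, 0.3, 0.0362, [407, 250], 1155, -4, 562)
(array([ 534.2, -544.7]), 59.6, 29.0, 0.5, 0.0295, [464, 233], 405, 108, 298)
(array([ 450.8, -236. ]), 60.0, 28.3, -17.3, 0.0296, [317, 277], 411, 3, 171)
(array([ 427.9, -331.9]), 60.0, 28.4, -11.7, 0.0296, [365, 287], 425, 2, 155)
(array([ 396.9, -134.1]), 60.2, 28.2, -67.7, 0.0291, [267, 305], 426, 111, 305)
(array([ 354., -224.]), 60.5, 28.2, -42.8, 0.0297, [313, 326], 433, 112, 302)
tray (array([550.8,  14.4]), 199.7, 170.5, -88.4) tab (array([548. , 108.1]), 64.2, 13.4, 1.3)
bay (array([530.7, 278.8]), 260.0, 235.2, -82.5) sill (array([542.1, 178.9]), 232.1, 59.8, 7.1)
[[ 0.925  0.379 -0.   ]
 [ 0.379 -0.925 -0.   ]
 [-0.     0.    -1.   ]]
```

View pics/c0.png

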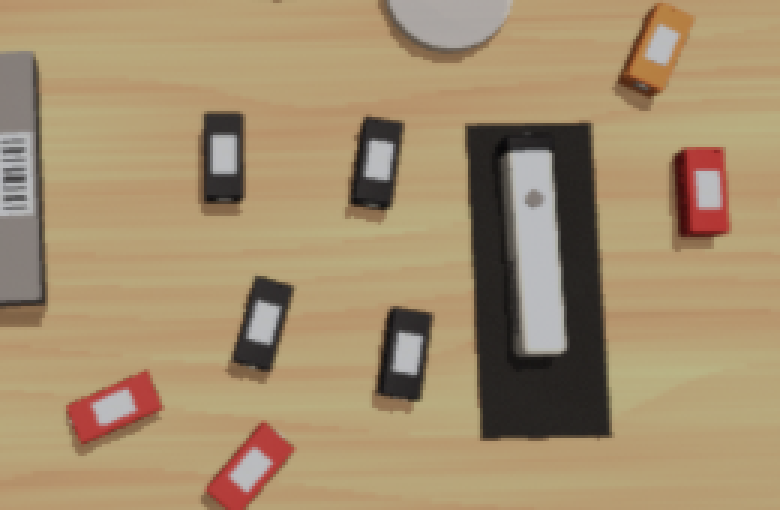

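The crop confirms the four black cases. The scanner's black window end faces world +x. Moving to the nearest case.

Emit:
{"op": "move_arm", "data": {
  "increments": "20 24.3 0 0 0 -1.5 80;20 24.3 0 0 0 -1.5 80;20 24.3 0 0 0 -1.5 80;20 24.3 0 0 0 -1.5 80;20 24.3 0 0 0 -1.5 80;20 24.3 0 0 0 -1.5 80;20 24.3 0 0 0 -1.5 80;20 24.3 0 0 0 -1.5 80",
  "grip_force": 25
}}

```text
time: 1.82
position: [0.4072, -0.4058, 0.2228]
tool_rot: [3.129, 0.279, 0.0]
ft_force: [0.4, 0.0, 0.2]
grip_width: 0.688
grip_force: 0.0
```

Emit:
{"op": "move_arm", "data": {
  "increments": "20 24.3 0 0 0 -1.5 80;20 24.3 0 0 0 -1.5 80;20 24.3 0 0 0 -1.5 80;20 24.3 0 0 0 -1.5 80;20 24.3 0 0 0 -1.5 80;20 24.3 0 0 0 -1.5 80;20 24.3 0 0 0 -1.5 80;20 24.3 0 0 0 -1.5 80"
}}

```text
time: 2.48
position: [0.5672, -0.2115, 0.2228]
tool_rot: [3.141, -0.05, 0.0]
ft_force: [0.1, -0.7, -0.8]
grip_width: 0.686
grip_force: 0.0
```

Emit:
{"op": "move_arm", "data": {
  "increments": "0 0 -20 0 0 0 80;0 0 -20 0 0 0 80;0 0 -20 0 0 0 80;0 0 -20 0 0 0 80;0 0 -20 0 0 0 80;0 0 -20 0 0 0 80;0 0 -20 0 0 0 80;0 0 0 0 0 0 80"
}}

```text
time: 3.15
position: [0.5633, -0.2118, 0.0783]
tool_rot: [-3.139, 0.047, 0.011]
ft_force: [-0.6, 0.5, -0.4]
grip_width: 0.685
grip_force: 0.0
```

```bash
cat >> h.py <<'E'
def st():
    s=ctrl.get_state();M=R.from_rotvec(s["tool_rot"]).as_matrix()
    print("t",round(float(s["time"]),2),"pos",(np.array(s["position"])*1000).round(1),"yaw",round(np.degrees(np.arctan2(M[1,0],M[0,0])),1),"z",M[:,2].round(3),"F",np.round(s["ft_force"],1),"w",round(s["grip_width"]*87,1),"gf",round(float(s["grip_force"]),1),"q",np.round(s["joint_positions"],2))
def black():
    p=ctrl.get_image("top")
    for o in cases(p):
        if o[6]>200 and o[7]<60 and o[0][1]<-50: print(o[0],o[3],o[4],o[1:3],o[8])
E
python3 -c "
from h import *
st();black()"
```

```text
t 3.15 pos [ 563.3 -211.8   78.3] yaw -1.7 z [-0.007  0.003 -1.   ] F [-0.6  0.5 -0.4] w 59.6 gf 0.0 q [ 0.6   0.36 -0.34  1.72  0.13  1.09 -1.38]
[ 499.3 -422.6] 0.3 0.0361 (149.1, 33.1) 605
[ 427.5 -331.9] -12.4 0.0293 (60.9, 28.3) 175
```

Emit:
{"op": "move_arm", "data": {
  "increments": "1 -1 -15 0 0 0 80;1 0 -15 0 0 0 80;0 0 -15 0 0 0 80;0 0 -12 0 0 0 80;0 0 -9 0 0 0 80;0 0 -6 0 0 0 80;0 0 -1 0 0 0 80;0 0 0 0 0 0 180"
}}

```text
time: 3.87
position: [0.5685, -0.2137, 0.0098]
tool_rot: [3.141, -0.047, 0.0]
ft_force: [0.9, 0.5, -0.2]
grip_width: 0.658
grip_force: 0.0
```

Emit:
{"op": "move_arm", "data": {
  "increments": "0 0 0 0 0 0 220;0 0 0 0 0 0 220;0 0 0 0 0 0 220;0 0 0 0 0 0 220;0 0 0 0 0 0 220;0 0 0 0 0 0 220;0 0 5 0 0 0 220;0 0 10 0 0 0 220"
}}

```text
time: 4.53
position: [0.5671, -0.2133, 0.0237]
tool_rot: [-3.14, 0.047, 0.005]
ft_force: [0.1, 0.3, -0.7]
grip_width: 0.318
grip_force: 25.0
```

Emit:
{"op": "move_arm", "data": {
  "increments": "0 0 15 0 0 0 220;0 0 15 0 0 0 220;0 0 15 0 0 0 220;0 0 15 0 0 0 220;0 0 15 0 0 0 220;0 0 15 0 0 0 220;0 0 10 0 0 0 220;0 0 0 0 0 0 220"
}}

```text
time: 5.2
position: [0.5701, -0.2143, 0.1279]
tool_rot: [3.139, -0.047, 0.007]
ft_force: [1.2, 0.2, -0.6]
grip_width: 0.318
grip_force: 25.0
```

Emit:
{"op": "move_arm", "data": {
  "increments": "0.9 16.5 0 0 0 5.83 220;0.9 16.5 0 0 0 5.83 220;0.9 16.5 0 0 0 5.83 220;0.9 16.5 0 0 0 5.83 220;0.9 16.5 0 0 0 5.83 220;0.9 16.5 0 0 0 5.83 220;0.9 16.5 0 0 0 5.83 220;0.9 16.5 0 0 0 5.83 220"
}}

```text
time: 5.87
position: [0.575, -0.0809, 0.1238]
tool_rot: [-2.9, -1.207, 0.002]
ft_force: [0.4, 0.5, -1.2]
grip_width: 0.321
grip_force: 25.0
```

Emit:
{"op": "move_arm", "data": {
  "increments": "0.9 16.5 0 0 0 5.83 220;0.9 16.5 0 0 0 5.83 220;0.9 16.5 0 0 0 5.83 220;0.9 16.5 0 0 0 5.83 220;0.9 16.5 0 0 0 5.83 220;0.9 16.5 0 0 0 5.83 220;0.9 16.5 0 0 0 5.83 220;0.9 16.5 0 0 0 5.83 220"
}}

```text
time: 6.53
position: [0.5822, 0.0509, 0.1238]
tool_rot: [-2.185, -2.256, 0.001]
ft_force: [0.4, -0.4, -0.5]
grip_width: 0.319
grip_force: 25.0
```

Emit:
{"op": "move_arm", "data": {
  "increments": "0 0 -10 0 0 0 220;0 0 -10 0 0 0 220;0 0 -10 0 0 0 220;0 0 -10 0 0 0 220;0 0 0 0 0 0 220;0 0 0 0 0 0 220;0 0 0 0 0 0 220;0 0 0 0 0 0 220"
}}

```text
time: 7.2
position: [0.5833, 0.0501, 0.0851]
tool_rot: [2.191, 2.25, 0.001]
ft_force: [0.0, 0.4, -0.4]
grip_width: 0.316
grip_force: 25.0
```

```bash
python3 -c "
from h import *
st();black()"
```

```text
t 7.2 pos [583.3  50.1  85.1] yaw 91.5 z [ 0.001 -0.    -1.   ] F [ 0.   0.4 -0.4] w 27.5 gf 25.0 q [ 0.45  0.37 -0.69  1.76  0.26  1.11 -0.3 ]
[ 559.9 -319.1] -11.2 0.0293 (61.1, 28.3) 182
[ 499.2 -423.8] 1.5 0.036 (148.7, 33.1) 603
[ 450.5 -236. ] -17.0 0.0295 (60.7, 28.1) 194
[ 427.9 -332. ] -11.0 0.0294 (60.4, 28.5) 176
```

Emit:
{"op": "move_arm", "data": {
  "increments": "0 0 -15 0 0 0 220;0 0 -15 0 0 0 220;0 0 -15 0 0 0 220;0 0 -12 0 0 0 220;0 0 -8 0 0 0 220;0 0 -4 0 0 0 220;0 0 0 0 0 0 220;0 0 0 0 0 0 120"
}}

```text
time: 7.92
position: [0.5834, 0.0505, 0.0161]
tool_rot: [2.19, 2.251, 0.002]
ft_force: [-1.0, -0.4, 0.6]
grip_width: 0.342
grip_force: 0.0
```

Emit:
{"op": "move_arm", "data": {
  "increments": "0 0 0 0 0 0 120;0 0 0 0 0 0 120;0 0 0 0 0 0 120;0 0 3 0 0 0 120;0 0 22 0 0 0 120;0 0 22 0 0 0 120;0 0 22 0 0 0 120;0 0 22 0 0 0 120"
}}

```text
time: 8.58
position: [0.5827, 0.0504, 0.1079]
tool_rot: [2.191, 2.252, 0.0]
ft_force: [0.6, 0.1, 0.0]
grip_width: 0.527
grip_force: 0.0
```

Emit:
{"op": "move_arm", "data": {
  "increments": "-8.25 -17.9 0 0 0 -6.8 80;-8.25 -17.9 0 0 0 -6.8 80;-8.25 -17.9 0 0 0 -6.8 80;-8.25 -17.9 0 0 0 -6.8 80;-8.25 -17.9 0 0 0 -6.8 80;-8.25 -17.9 0 0 0 -6.8 80;-8.25 -17.9 0 0 0 -6.8 80;-8.25 -17.9 0 0 0 -6.8 80"
}}

```text
time: 9.25
position: [0.5165, -0.0937, 0.1071]
tool_rot: [2.98, 0.992, 0.001]
ft_force: [0.5, -0.1, -1.0]
grip_width: 0.682
grip_force: 0.0
```

Emit:
{"op": "move_arm", "data": {
  "increments": "-8.25 -17.9 0 0 0 -6.8 80;-8.25 -17.9 0 0 0 -6.8 80;-8.25 -17.9 0 0 0 -6.8 80;-8.25 -17.9 0 0 0 -6.8 80;-8.25 -17.9 0 0 0 -6.8 80;-8.25 -17.9 0 0 0 -6.8 80;-8.25 -17.9 0 0 0 -6.8 80;-8.25 -17.9 0 0 0 -6.8 80"
}}

```text
time: 9.92
position: [0.4505, -0.2369, 0.1071]
tool_rot: [3.104, -0.48, 0.001]
ft_force: [-0.4, -0.9, -0.4]
grip_width: 0.691
grip_force: 0.0
```

```bash
cat >> h.py <<'E'
def intray():
    p=ctrl.get_image("top");w=cloud(p);f=p["frame"].astype(int)
    m=((w[...,2]>.028)&(w[...,2]<.04)&(w[...,0]>.46)&(w[...,0]<.64)&(w[...,1]>-.06)&(w[...,1]<.105)).astype(np.uint8)
    n,l,s,c=cv2.connectedComponentsWithStats(m)
    for i in range(1,n):
        if s[i,4]>80: print("in",rect(w[l==i]),np.median(w[l==i][:,2]).round(4),c[i].round(),s[i,4])
E
python3 -c "
from h import *
st();black();intray()"
```

```text
t 9.92 pos [ 450.5 -236.9  107.1] yaw -17.6 z [ 0.001 -0.    -1.   ] F [-0.4 -0.9 -0.4] w 60.1 gf 0.0 q [ 0.73  0.13 -0.32  1.93  0.05  1.09 -1.48]
[ 571.9 -321.4] -12.1 0.0294 (35.9, 28.7) 230
[ 499.3 -422.6] 0.2 0.0359 (149.3, 33.1) 590
in (array([627.6,  17.2]), 135.8, 2.1, -88.3) 0.0332 [192. 194.] 89
in (array([533.8, 102.6]), 123.0, 2.6, 2.0) 0.0326 [151. 241.] 102
in (array([580.9,  49.5]), 59.9, 28.7, -88.5) 0.034 [177. 217.] 400
```

Emit:
{"op": "move_arm", "data": {
  "increments": "0 1 -20 0 0 0 80;0 0 -20 0 0 0 80;0 0 -20 0 0 0 80;0 0 -16 0 0 0 80;0 0 -12 0 0 0 80;0 0 -8 0 0 0 80;0 0 -3 0 0 0 80;0 0 0 0 0 0 180"
}}

```text
time: 10.68
position: [0.4508, -0.2347, 0.0073]
tool_rot: [-3.106, 0.469, 0.001]
ft_force: [-0.9, -0.3, 0.0]
grip_width: 0.658
grip_force: 0.0
```

Emit:
{"op": "move_arm", "data": {
  "increments": "0 0 0 0 0 0 220;0 0 0 0 0 0 220;0 0 0 0 0 0 220;0 0 0 0 0 0 220;0 0 0 0 0 0 220;0 0 0 0 0 0 220;0 0 10 0 0 0 220;0 0 15 0 0 0 220"
}}

```text
time: 11.35
position: [0.4493, -0.2343, 0.0319]
tool_rot: [-3.105, 0.471, 0.005]
ft_force: [-0.7, -0.9, -1.1]
grip_width: 0.321
grip_force: 25.0
```

Emit:
{"op": "move_arm", "data": {
  "increments": "0 0 15 0 0 0 220;0 0 15 0 0 0 220;0 0 15 0 0 0 220;0 0 15 0 0 0 220;0 0 15 0 0 0 220;0 0 10 0 0 0 220;0 0 0 0 0 0 220;0 0 0 0 0 0 220"
}}

```text
time: 12.02
position: [0.451, -0.2352, 0.118]
tool_rot: [3.106, -0.471, 0.001]
ft_force: [-0.4, 0.5, -1.0]
grip_width: 0.322
grip_force: 25.0
```

Emit:
{"op": "move_arm", "data": {
  "increments": "4.2 17.8 0 0 0 6.8 220;4.2 17.8 0 0 0 6.8 220;4.2 17.8 0 0 0 6.8 220;4.2 17.8 0 0 0 6.8 220;4.2 17.8 0 0 0 6.8 220;4.2 17.8 0 0 0 6.8 220;4.2 17.8 0 0 0 6.8 220;4.2 17.8 0 0 0 6.8 220"
}}

```text
time: 12.68
position: [0.4835, -0.0916, 0.1163]
tool_rot: [-2.974, -1.009, 0.003]
ft_force: [0.2, -0.4, -1.0]
grip_width: 0.323
grip_force: 2.5
```

Emit:
{"op": "move_arm", "data": {
  "increments": "4.2 17.8 0 0 0 6.8 220;4.2 17.8 0 0 0 6.8 220;4.2 17.8 0 0 0 6.8 220;4.2 17.8 0 0 0 6.8 220;4.2 17.8 0 0 0 6.8 220;4.2 17.8 0 0 0 6.8 220;4.2 17.8 0 0 0 6.8 220;4.2 17.8 0 0 0 6.8 220"
}}

```text
time: 13.35
position: [0.5171, 0.0505, 0.1163]
tool_rot: [-2.183, -2.257, 0.002]
ft_force: [-0.2, 0.4, -1.8]
grip_width: 0.32
grip_force: 25.0
```

```bash
python3 -c "
from h import *
st();black()"
```

```text
t 13.35 pos [517.1  50.5 116.3] yaw 91.9 z [-0.002  0.    -1.   ] F [-0.2  0.4 -1.8] w 27.8 gf 25.0 q [ 0.48  0.18 -0.68  1.88  0.13  1.12 -0.22]
[ 559.8 -319.2] -10.6 0.0294 (61.3, 28.1) 178
[ 499.2 -422.6] 0.1 0.0363 (149.3, 33.6) 595
[ 427.7 -332.1] -11.0 0.0295 (60.1, 28.8) 170
```

Emit:
{"op": "move_arm", "data": {
  "increments": "0 -1 -20 0 0 0 220;0 -1 -20 0 0 0 220;0 0 -20 0 0 0 220;0 0 -15 0 0 0 220;0 0 -10 0 0 0 220;0 0 -1 0 0 0 220;0 0 -2 0 0 0 220;0 0 -2 0 0 0 220"
}}

```text
time: 14.07
position: [0.5186, 0.0478, 0.028]
tool_rot: [2.191, 2.251, 0.001]
ft_force: [0.1, 1.0, 0.1]
grip_width: 0.317
grip_force: 25.0
```

Emit:
{"op": "move_arm", "data": {
  "increments": "0 0 -1 0 0 0 220;0 0 -1 0 0 0 220;0 0 -1 0 0 0 220;0 0 -1 0 0 0 220;0 0 -1 0 0 0 220;0 0 -1 0 0 0 220;0 0 -1 0 0 0 220;0 0 0 0 0 0 220"
}}

```text
time: 14.73
position: [0.5178, 0.0477, 0.0204]
tool_rot: [-2.191, -2.251, 0.0]
ft_force: [0.5, -0.8, -0.7]
grip_width: 0.314
grip_force: 25.0
```

Emit:
{"op": "move_arm", "data": {
  "increments": "0 0 -1 0 0 0 220;0 0 -1 0 0 0 220;0 0 -1 0 0 0 220;0 0 -1 0 0 0 220;0 0 -1 0 0 0 220;0 0 0 0 0 0 220;0 0 0 0 0 0 120;0 0 0 0 0 0 120"
}}

```text
time: 15.4
position: [0.5181, 0.0477, 0.0157]
tool_rot: [2.191, 2.251, 0.0]
ft_force: [-0.3, -1.0, -0.1]
grip_width: 0.403
grip_force: 0.0
```

Emit:
{"op": "move_arm", "data": {
  "increments": "0 0 0 0 0 0 120;0 0 0 0 0 0 120;0 0 0 0 0 0 120;0 0 3 0 0 0 120;0 0 22 0 0 0 120;0 0 22 0 0 0 120;0 0 22 0 0 0 120;0 0 22 0 0 0 120"
}}

```text
time: 16.07
position: [0.5178, 0.0478, 0.1077]
tool_rot: [-2.191, -2.252, -0.0]
ft_force: [-0.1, -0.3, -0.8]
grip_width: 0.528
grip_force: 0.0
```

Emit:
{"op": "move_arm", "data": {
  "increments": "2.63 -22.9 0 0 0 -6.4 80;2.63 -22.9 0 0 0 -6.4 80;2.63 -22.9 0 0 0 -6.4 80;2.63 -22.9 0 0 0 -6.4 80;2.63 -22.9 0 0 0 -6.4 80;2.63 -22.9 0 0 0 -6.4 80;2.63 -22.9 0 0 0 -6.4 80;2.63 -22.9 0 0 0 -6.4 80"
}}

```text
time: 16.73
position: [0.5391, -0.1366, 0.1069]
tool_rot: [2.951, 1.076, 0.0]
ft_force: [0.3, 0.2, -0.6]
grip_width: 0.682
grip_force: 0.0
```

Emit:
{"op": "move_arm", "data": {
  "increments": "2.63 -22.9 0 0 0 -6.4 80;2.63 -22.9 0 0 0 -6.4 80;2.63 -22.9 0 0 0 -6.4 80;2.63 -22.9 0 0 0 -6.4 80;2.63 -22.9 0 0 0 -6.4 80;2.63 -22.9 0 0 0 -6.4 80;2.63 -22.9 0 0 0 -6.4 80;2.63 -22.9 0 0 0 -6.4 80"
}}

```text
time: 17.4
position: [0.5601, -0.3197, 0.1068]
tool_rot: [-3.127, 0.305, -0.0]
ft_force: [1.0, 0.1, -0.1]
grip_width: 0.685
grip_force: 0.0
```

```bash
python3 -c "
from h import *
st();black();intray()"
```

```text
t 17.4 pos [ 560.1 -319.7  106.8] yaw -11.1 z [ 0.  0. -1.] F [ 1.   0.1 -0.1] w 59.6 gf 0.0 q [ 0.66  0.4  -0.23  1.6   0.1   1.16 -1.36]
[ 459.4 -429.7] -6.3 0.0363 (72.0, 23.6) 607
in (array([580.8,  49.4]), 59.3, 28.7, -87.0) 0.034 [177. 217.] 399
in (array([523.5, 102.1]), 100.9, 2.3, 1.2) 0.0332 [151. 245.] 82
in (array([516. ,  47.9]), 59.4, 28.1, -88.8) 0.0342 [177. 248.] 406
```

Emit:
{"op": "move_arm", "data": {
  "increments": "0 0 -20 0 0 0 80;0 0 -20 0 0 0 80;0 0 -20 0 0 0 80;0 0 -16 0 0 0 80;0 0 -12 0 0 0 80;0 0 -8 0 0 0 80;0 0 -3 0 0 0 80;0 0 0 0 0 0 180"
}}

```text
time: 18.17
position: [0.56, -0.3183, 0.0072]
tool_rot: [-3.127, 0.296, 0.001]
ft_force: [0.6, 0.0, -0.4]
grip_width: 0.661
grip_force: 0.0
```

Emit:
{"op": "move_arm", "data": {
  "increments": "0 0 0 0 0 0 220;0 0 0 0 0 0 220;0 0 0 0 0 0 220;0 0 0 0 0 0 220;0 0 0 0 0 0 220;0 0 0 0 0 0 220;0 0 10 0 0 0 220;0 0 15 0 0 0 220"
}}

```text
time: 18.83
position: [0.5586, -0.3179, 0.0315]
tool_rot: [-3.126, 0.297, 0.006]
ft_force: [0.2, 0.8, -0.1]
grip_width: 0.319
grip_force: 25.0
```

Emit:
{"op": "move_arm", "data": {
  "increments": "0 0 15 0 0 0 220;0 0 15 0 0 0 220;0 0 15 0 0 0 220;0 0 15 0 0 0 220;0 0 15 0 0 0 220;0 0 10 0 0 0 220;0 0 0 0 0 0 220;0 0 0 0 0 0 220"
}}

```text
time: 19.5
position: [0.5603, -0.3189, 0.1181]
tool_rot: [3.127, -0.297, 0.001]
ft_force: [0.1, 0.8, -1.4]
grip_width: 0.321
grip_force: 25.0
```

Emit:
{"op": "move_arm", "data": {
  "increments": "1.5 18.6 0 0 0 6.4 220;1.5 18.6 0 0 0 6.4 220;1.5 18.6 0 0 0 6.4 220;1.5 18.6 0 0 0 6.4 220;1.5 18.6 0 0 0 6.4 220;1.5 18.6 0 0 0 6.4 220;1.5 18.6 0 0 0 6.4 220;1.5 18.6 0 0 0 6.4 220"
}}

```text
time: 20.17
position: [0.5711, -0.1688, 0.1161]
tool_rot: [-2.944, -1.091, 0.003]
ft_force: [0.7, -0.6, -1.0]
grip_width: 0.322
grip_force: 25.0
```

Emit:
{"op": "move_arm", "data": {
  "increments": "1.5 18.6 0 0 0 6.4 220;1.5 18.6 0 0 0 6.4 220;1.5 18.6 0 0 0 6.4 220;1.5 18.6 0 0 0 6.4 220;1.5 18.6 0 0 0 6.4 220;1.5 18.6 0 0 0 6.4 220;1.5 18.6 0 0 0 6.4 220;1.5 18.6 0 0 0 6.4 220"
}}

```text
time: 20.83
position: [0.5831, -0.0202, 0.1162]
tool_rot: [-2.184, -2.256, 0.002]
ft_force: [0.7, -0.7, -1.1]
grip_width: 0.32
grip_force: 25.0
```

```bash
python3 -c "
from h import *
st();black()"
```

```text
t 20.83 pos [583.1 -20.2 116.2] yaw 91.9 z [-0.002  0.    -1.   ] F [ 0.7 -0.7 -1.1] w 27.9 gf 25.0 q [ 0.54  0.32 -0.65  1.73  0.21  1.16 -0.14]
[ 499.  -422.8] 0.1 0.0361 (148.6, 33.8) 601
[ 427.7 -332.3] -10.5 0.0295 (60.2, 28.5) 174
```

Emit:
{"op": "move_arm", "data": {
  "increments": "0 0 -20 0 0 0 220;0 0 -20 0 0 0 220;0 0 -20 0 0 0 220;0 0 -18 0 0 0 220;0 0 -12 0 0 0 220;0 0 -8 0 0 0 220;0 0 -4 0 0 0 220;0 0 0 0 0 0 220"
}}

```text
time: 21.55
position: [0.5836, -0.0211, 0.0148]
tool_rot: [-2.191, -2.25, 0.001]
ft_force: [-0.4, 0.2, -0.4]
grip_width: 0.322
grip_force: 25.0
```

Emit:
{"op": "move_arm", "data": {
  "increments": "0 0 0 0 0 0 120;0 0 0 0 0 0 120;0 0 0 0 0 0 120;0 0 3 0 0 0 120;0 0 22 0 0 0 120;0 0 22 0 0 0 120;0 0 22 0 0 0 120;0 0 22 0 0 0 120"
}}

```text
time: 22.22
position: [0.5842, -0.021, 0.1083]
tool_rot: [2.19, 2.251, 0.001]
ft_force: [-0.0, -0.2, 0.0]
grip_width: 0.526
grip_force: 0.0
```

Emit:
{"op": "move_arm", "data": {
  "increments": "-9.75 -19.45 0 0 0 -6.4 80;-9.75 -19.45 0 0 0 -6.4 80;-9.75 -19.45 0 0 0 -6.4 80;-9.75 -19.45 0 0 0 -6.4 80;-9.75 -19.45 0 0 0 -6.4 80;-9.75 -19.45 0 0 0 -6.4 80;-9.75 -19.45 0 0 0 -6.4 80;-9.75 -19.45 0 0 0 -6.4 80"
}}

```text
time: 22.88
position: [0.5058, -0.1776, 0.1075]
tool_rot: [2.951, 1.075, 0.001]
ft_force: [1.2, 0.8, -0.1]
grip_width: 0.687
grip_force: 0.0
```

Emit:
{"op": "move_arm", "data": {
  "increments": "-9.75 -19.45 0 0 0 -6.4 80;-9.75 -19.45 0 0 0 -6.4 80;-9.75 -19.45 0 0 0 -6.4 80;-9.75 -19.45 0 0 0 -6.4 80;-9.75 -19.45 0 0 0 -6.4 80;-9.75 -19.45 0 0 0 -6.4 80;-9.75 -19.45 0 0 0 -6.4 80;-9.75 -19.45 0 0 0 -6.4 80"
}}

```text
time: 23.55
position: [0.4278, -0.3332, 0.1075]
tool_rot: [3.126, -0.305, 0.002]
ft_force: [1.0, 0.2, -0.5]
grip_width: 0.685
grip_force: 0.0
```

```bash
python3 -c "
from h import *
st();black();intray()
p=ctrl.get_image('wrist');save(p,'wr0.png')
for o in cases(p): print(o)"
```

```text
t 23.55 pos [ 427.8 -333.2  107.5] yaw -11.1 z [ 0.001 -0.001 -1.   ] F [ 1.   0.2 -0.5] w 59.6 gf 0.0 q [ 0.83  0.19 -0.24  1.85  0.05  1.1  -1.19]
in (array([582.2, -20.6]), 59.7, 28.7, -88.6) 0.0342 [211. 216.] 392
in (array([580.9,  48.9]), 59.9, 28.5, -87.8) 0.0341 [177. 217.] 395
in (array([516. ,  48.4]), 59.7, 28.4, -88.4) 0.0341 [177. 248.] 410
(array([ 528.1, -543. ]), 43.2, 30.2, -2.0, 0.0297, [529, 29], 2825, 138, 348)
(array([ 430.3, -331. ]), 59.7, 28.2, -11.5, 0.0298, [267, 210], 2267, 20, 190)
```

Emit:
{"op": "move_arm", "data": {
  "increments": "1 1 -20 0 0 0 80;0 0 -20 0 0 0 80;0 0 -20 0 0 0 80;0 0 -16 0 0 0 80;0 0 -12 0 0 0 80;0 0 -8 0 0 0 80;0 0 -3 0 0 0 80;0 0 0 0 0 0 180"
}}

```text
time: 24.37
position: [0.4293, -0.3308, 0.0074]
tool_rot: [-3.127, 0.295, 0.0]
ft_force: [-0.7, -0.5, 0.5]
grip_width: 0.665
grip_force: 0.0
```

Emit:
{"op": "move_arm", "data": {
  "increments": "0 0 0 0 0 0 220;0 0 0 0 0 0 220;0 0 0 0 0 0 220;0 0 0 0 0 0 220;0 0 0 0 0 0 220;0 0 0 0 0 0 220;0 0 10 0 0 0 220;0 0 15 0 0 0 220"
}}

```text
time: 25.03
position: [0.4277, -0.3303, 0.0317]
tool_rot: [-3.125, 0.297, 0.005]
ft_force: [0.8, -1.2, 0.7]
grip_width: 0.318
grip_force: 25.0
```

Emit:
{"op": "move_arm", "data": {
  "increments": "0 0 15 0 0 0 220;0 0 15 0 0 0 220;0 0 15 0 0 0 220;0 0 15 0 0 0 220;0 0 15 0 0 0 220;0 0 10 0 0 0 220;0 0 0 0 0 0 220;0 0 0 0 0 0 220"
}}

```text
time: 25.7
position: [0.4292, -0.3314, 0.118]
tool_rot: [3.127, -0.297, 0.001]
ft_force: [-0.5, 0.0, -1.5]
grip_width: 0.315
grip_force: 25.0
```

Emit:
{"op": "move_arm", "data": {
  "increments": "5.7 19.3 0 0 0 6.4 220;5.7 19.3 0 0 0 6.4 220;5.7 19.3 0 0 0 6.4 220;5.7 19.3 0 0 0 6.4 220;5.7 19.3 0 0 0 6.4 220;5.7 19.3 0 0 0 6.4 220;5.7 19.3 0 0 0 6.4 220;5.7 19.3 0 0 0 6.4 220"
}}

```text
time: 26.37
position: [0.4739, -0.1756, 0.1162]
tool_rot: [-2.944, -1.091, 0.003]
ft_force: [0.5, -0.0, -2.1]
grip_width: 0.318
grip_force: 25.0
```

Emit:
{"op": "move_arm", "data": {
  "increments": "5.7 19.3 0 0 0 6.4 220;5.7 19.3 0 0 0 6.4 220;5.7 19.3 0 0 0 6.4 220;5.7 19.3 0 0 0 6.4 220;5.7 19.3 0 0 0 6.4 220;5.7 19.3 0 0 0 6.4 220;5.7 19.3 0 0 0 6.4 220;5.7 19.3 0 0 0 6.4 220"
}}

```text
time: 27.03
position: [0.5194, -0.0215, 0.1163]
tool_rot: [-2.183, -2.256, 0.002]
ft_force: [-0.1, -0.4, -0.1]
grip_width: 0.322
grip_force: 25.0
```

```bash
python3 -c "
from h import *
st();black()"
```

```text
t 27.03 pos [519.4 -21.5 116.3] yaw 91.9 z [-0.002  0.    -1.   ] F [-0.1 -0.4 -0.1] w 28.0 gf 25.0 q [ 0.57  0.18 -0.63  1.88  0.11  1.12 -0.07]
[ 499.8 -422.5] 0.3 0.0361 (148.3, 33.4) 594
```

Emit:
{"op": "move_arm", "data": {
  "increments": "0 -1 -20 0 0 0 220;0 0 -20 0 0 0 220;0 0 -20 0 0 0 220;0 0 -18 0 0 0 220;0 0 -12 0 0 0 220;0 0 -8 0 0 0 220;0 0 -4 0 0 0 220;0 0 0 0 0 0 220"
}}

```text
time: 27.75
position: [0.5198, -0.0235, 0.0148]
tool_rot: [-2.19, -2.25, 0.001]
ft_force: [0.2, -0.6, -0.7]
grip_width: 0.316
grip_force: 25.0
```

Emit:
{"op": "move_arm", "data": {
  "increments": "0 0 0 0 0 0 120;0 0 0 0 0 0 120;0 0 0 0 0 0 120;0 0 3 0 0 0 120;0 0 22 0 0 0 120;0 0 22 0 0 0 120;0 0 22 0 0 0 120;0 0 22 0 0 0 120"
}}

```text
time: 28.42
position: [0.5204, -0.0234, 0.1082]
tool_rot: [2.19, 2.251, 0.001]
ft_force: [0.1, -0.1, -0.2]
grip_width: 0.528
grip_force: 0.0
```

Emit:
{"op": "move_arm", "data": {
  "increments": "-1.1 -25.1 0 0 0 -5.71 80;-1.1 -25.1 0 0 0 -5.71 80;-1.1 -25.1 0 0 0 -5.71 80;-1.1 -25.1 0 0 0 -5.71 80;-1.1 -25.1 0 0 0 -5.71 80;-1.1 -25.1 0 0 0 -5.71 80;-1.1 -25.1 0 0 0 -5.71 80;-1.1 -25.1 0 0 0 -5.71 80"
}}

```text
time: 29.08
position: [0.5115, -0.2256, 0.1074]
tool_rot: [2.895, 1.217, 0.001]
ft_force: [0.4, 0.9, 1.2]
grip_width: 0.689
grip_force: 0.0
```

Emit:
{"op": "move_arm", "data": {
  "increments": "-1.1 -25.1 0 0 0 -5.71 80;-1.1 -25.1 0 0 0 -5.71 80;-1.1 -25.1 0 0 0 -5.71 80;-1.1 -25.1 0 0 0 -5.71 80;-1.1 -25.1 0 0 0 -5.71 80;-1.1 -25.1 0 0 0 -5.71 80;-1.1 -25.1 0 0 0 -5.71 80;-1.1 -25.1 0 0 0 -5.71 80"
}}

```text
time: 29.75
position: [0.5027, -0.4264, 0.1074]
tool_rot: [3.141, -0.002, 0.001]
ft_force: [0.9, 0.4, 0.6]
grip_width: 0.688
grip_force: 0.0
```

```bash
python3 -c "
from h import *
st();intray()
p=ctrl.get_image('wrist')
for o in cases(p): print(o)
p=ctrl.get_image('top');save(p,'top1.png');w=cloud(p)
q=w[(w[...,0]>.4)&(w[...,0]<.65)&(w[...,1]>-.15)&(w[...,1]<.125)];print(rect(q[(q[:,2]>.042)&(q[:,2]<.056)]))
for t in('scanner_c','tray_label'):
  print(t,[(r['score'],np.round(r['centre'],4)) for r in ctrl.find_in(t,p)][:2])
"
```

```text
t 29.75 pos [ 502.7 -426.4  107.4] yaw -0.1 z [ 0.001 -0.001 -1.   ] F [0.9 0.4 0.6] w 59.8 gf 0.0 q [ 0.81  0.42 -0.19  1.56  0.08  1.17 -0.97]
in (array([544.1, 102.8]), 143.1, 2.5, 1.0) 0.0337 [151. 235.] 123
in (array([582.3, -20.3]), 59.5, 29.0, -88.5) 0.0342 [211. 216.] 397
in (array([580.9,  49.5]), 59.9, 28.9, -87.5) 0.0342 [177. 217.] 401
in (array([518.4, -23.5]), 59.5, 28.9, -88.6) 0.0342 [213. 246.] 410
in (array([515.7,  47.9]), 59.0, 28.8, -89.1) 0.0341 [177. 248.] 404
(array([ 537.2, -543.4]), 60.4, 28.8, -1.1, 0.0297, [409, 169], 2748, 172, 385)
(array([550.8,  14.4]), 199.6, 170.6, -88.4)
scanner_c [(0.88, array([ 0.4555, -0.4203,  0.0365]))]
tray_label [(0.62, array([0.5536, 0.0229, 0.0067])), (0.6, array([0.5131, 0.0492, 0.0362]))]
```

View pics/top1.png

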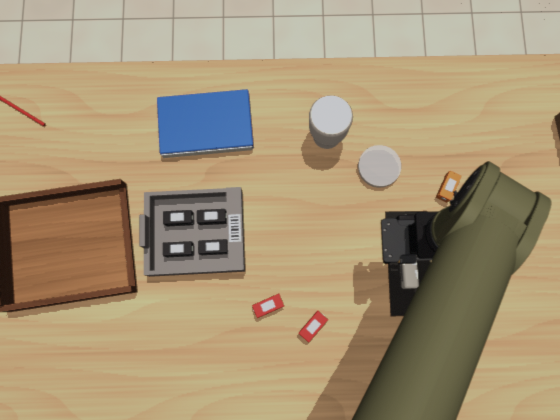

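All four black cases lie in the tray at (178,217), (211,216), (178,248) and (213,246). The scanner is under the gripper at (408,272).

```bash
python3 -c "
from h import *
p=ctrl.get_image('wrist');w=cloud(p)
q=w[(w[...,2]>.033)&(w[...,2]<.042)&(w[...,1]>-.47)&(w[...,1]<-.38)&(w[...,0]>.38)&(w[...,0]<.62)]
print(len(q),rect(q),q[:,0].min(),q[:,0].max(),np.median(q[:,2]))
save(p,'wr1.png')
"
```

```text
5548 (array([ 511.5, -421.7]), 129.4, 33.3, 0.3) 0.4469181933673721 0.5762952636348613 0.03673137115776008
```

View pics/wr1.png

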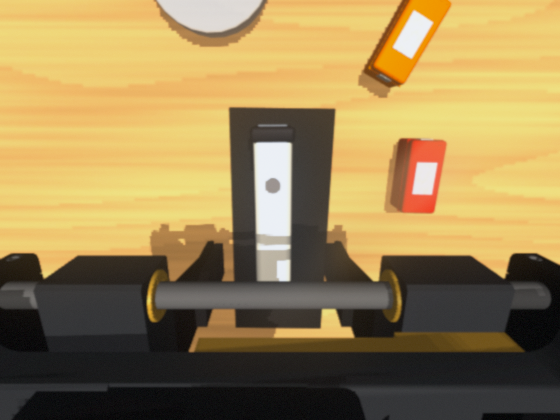

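The wrist view shows the scanner centred on its mat, with the black window end at (272,133) facing +x. Next I tilt the tool 20° before grasping.

Emit:
{"op": "move_arm", "data": {
  "increments": "0 0 -6 0 -4 0 80;0 0 -6 0 -4 0 80;0 0 -6 0 -4 0 80;0 0 -6 0 -4 0 80;0 0 -6 0 -4 0 80;0 0 0 0 0 0 80;0 0 0 0 0 0 80;0 0 0 0 0 0 80"
}}

```text
time: 30.72
position: [0.5041, -0.4245, 0.0778]
tool_rot: [3.093, 0.008, 0.546]
ft_force: [-0.4, -0.0, -0.0]
grip_width: 0.682
grip_force: 0.0
```

```bash
python3 -c "
from h import *
st()"
```

```text
t 30.72 pos [ 504.1 -424.5   77.8] yaw 0.3 z [ 0.342 -0.    -0.94 ] F [-0.4 -0.  -0. ] w 59.4 gf 0.0 q [ 1.04  0.31 -0.28  1.83 -0.23  0.78 -0.64]
```

Emit:
{"op": "move_arm", "data": {
  "increments": "0 1.5 -15 0 0 0 80;0 0 -15 0 0 0 80;0 0 -12 0 0 0 80;0 0 -10 0 0 0 80;0 0 -8 0 0 0 80;0 0 -4 0 0 0 80;0 0 -1 0 0 0 80;0 0 0 0 0 0 80",
  "grip_force": 40
}}

```text
time: 31.38
position: [0.5029, -0.4236, 0.0115]
tool_rot: [3.093, 0.005, 0.545]
ft_force: [-0.3, 0.1, -0.3]
grip_width: 0.685
grip_force: 0.0
```

Emit:
{"op": "move_arm", "data": {
  "increments": "0 0 0 0 0 0 220;0 0 0 0 0 0 220;0 0 0 0 0 0 220;0 0 0 0 0 0 220;0 0 0 0 0 0 220;0 0 0 0 0 0 220;0 0 0 0 0 0 220;0 0 0 0 0 0 220"
}}

```text
time: 32.05
position: [0.5027, -0.4238, 0.0118]
tool_rot: [3.093, 0.005, 0.546]
ft_force: [-0.5, 0.5, 2.0]
grip_width: 0.342
grip_force: 40.0
```

Emit:
{"op": "move_arm", "data": {
  "increments": "0 0 10 0 0 0 220;0 0 15 0 0 0 220;0 0 15 0 0 0 220;0 0 15 0 0 0 220;0 0 15 0 0 0 220;0 0 15 0 0 0 220;0 0 15 0 0 0 220;0 0 0 0 0 0 220"
}}

```text
time: 32.72
position: [0.5043, -0.4251, 0.1157]
tool_rot: [3.088, 0.006, 0.551]
ft_force: [0.4, -0.7, -0.0]
grip_width: 0.344
grip_force: 40.0
```

```bash
python3 -c "
from h import *
st()
p=ctrl.get_image('scene');save(p,'s1.png');print([(r['score'],np.round(r['centre'],4)) for r in ctrl.find_in('scanner_c',p)][:2])"
```

```text
t 32.72 pos [ 504.3 -425.1  115.7] yaw 0.3 z [ 0.346 -0.004 -0.938] F [ 0.4 -0.7 -0. ] w 29.9 gf 40.0 q [ 1.04  0.26 -0.28  1.81 -0.23  0.84 -0.65]
[(0.95, array([ 0.5389, -0.4244,  0.1422])), (0.37, array([0.5712, 0.0119, 0.0364]))]
```

Emit:
{"op": "move_arm", "data": {
  "increments": "-3.9 22.1 3.3 0 3.12 0 220;-3.9 22.1 3.3 0 3.12 0 220;-3.9 22.1 3.3 0 3.12 0 220;-3.9 22.1 3.3 0 3.12 0 220;-3.9 22.1 3.3 0 3.12 0 220;-3.9 22.1 3.3 0 3.12 0 220;-3.9 22.1 3.3 0 3.12 0 220;-3.9 22.1 3.3 0 3.12 0 220"
}}

```text
time: 33.48
position: [0.4705, -0.2454, 0.137]
tool_rot: [-3.138, -0.006, 0.143]
ft_force: [0.4, 1.0, -1.6]
grip_width: 0.34
grip_force: 40.0
```

Emit:
{"op": "move_arm", "data": {
  "increments": "-3.9 22.1 3.3 0 3.12 0 220;-3.9 22.1 3.3 0 3.12 0 220;-3.9 22.1 3.3 0 3.12 0 220;-3.9 22.1 3.3 0 3.12 0 220;-3.9 22.1 3.3 0 3.12 0 220;-3.9 22.1 3.3 0 3.12 0 220;-3.9 22.1 3.3 0 3.12 0 220;-3.9 22.1 3.3 0 3.12 0 220"
}}

```text
time: 34.15
position: [0.4397, -0.0689, 0.1635]
tool_rot: [-3.033, -0.006, 0.816]
ft_force: [-0.1, -0.0, -2.0]
grip_width: 0.34
grip_force: 40.0
```

```bash
python3 -c "
from h import *
st()
s=ctrl.get_state();M=R.from_rotvec(s['tool_rot']).as_matrix()
# scanner frame in tool: from grasp pose
G=R.from_rotvec([3.093,.005,.546]).as_matrix()
rel=G.T@np.array([-2,0,8]);A=G.T
c=np.array(s['position'])*1000+M@rel;S=M@A
d=np.array([553.2,-70.6,50])-c-75*S[:,0]
print('tip',(c+75*S[:,0]).round(1),'sight',S[:,0].round(3),'ahead,side,up',(S.T@d).round(1))
p=ctrl.get_image('scene');c=p['frame'][100:300,240:500];cv2.imwrite('pics/s2.png',cv2.cvtColor(cv2.resize(c,None,fx=3,fy=3,interpolation=2),cv2.COLOR_RGB2BGR))"
```

```text
t 34.15 pos [439.7 -68.9 163.5] yaw 0.3 z [-0.502  0.    -0.865] F [-0.1 -0.  -2. ] w 29.6 gf 40.0 q [ 0.42  0.38 -0.44  1.63  0.14  1.7  -1.62]
tip [492.6 -68.8 112.5] sight [ 0.641  0.001 -0.768] ahead,side,up [86.8 -1.8  6.4]
```

View pics/s2.png

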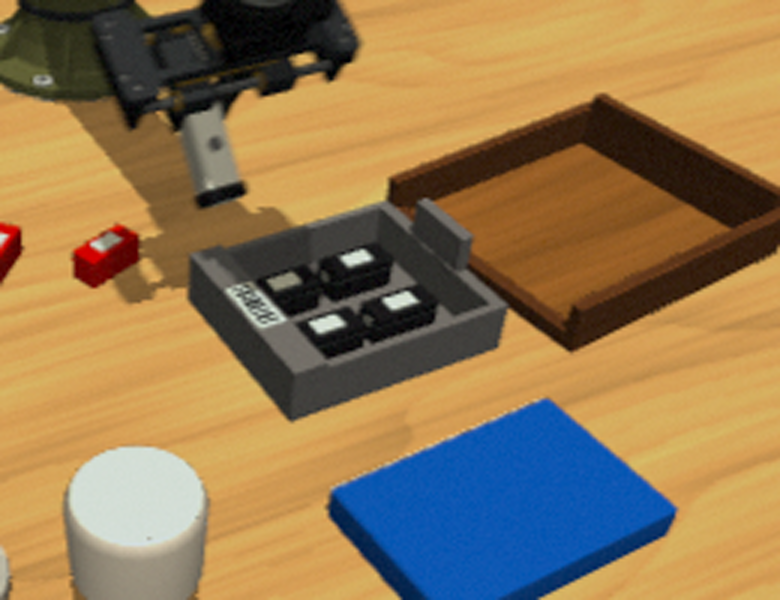

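The crop shows the scanner held at about (215,150), its window pointing down at the label at (258,300). I'll apply a small correction, check the scanner's true pose from depth, then hold.

Emit:
{"op": "move_arm", "data": {
  "increments": "2 -0.8 2 0 0 0 220;2.5 -0.7 2.5 0 0 0 220;0 0 0 0 0 0 220;0 0 0 0 0 0 220;0 0 0 0 0 0 220;0 0 0 0 0 0 220;0 0 0 0 0 0 220;0 0 0 0 0 0 220"
}}

```text
time: 34.87
position: [0.4447, -0.0717, 0.169]
tool_rot: [-3.034, -0.004, 0.81]
ft_force: [0.1, -0.1, -1.4]
grip_width: 0.339
grip_force: 40.0
```

```bash
cat > chk.py <<'E'
from h import *
st()
s=ctrl.get_state();M=R.from_rotvec(s['tool_rot']).as_matrix()
G=R.from_rotvec([3.093,.005,.546]).as_matrix()
rel=G.T@np.array([-2,0,8]);A=G.T
c=np.array(s['position'])*1000+M@rel;S=M@A
d=np.array([553.2,-70.6,50])-c-75*S[:,0]
print('tip',(c+75*S[:,0]).round(1),'sight',S[:,0].round(3),'ahead,side,up',(S.T@d).round(1))
p=ctrl.get_image('scene');w=cloud(p)
m=ctrl.silhouettes('scanner_c',p)[0]['region'];q=w[m]*1000;q=q[~np.isnan(q[:,0])]
l=(q-c)@S   # points in scanner frame
top=l[(abs(l[:,2]-17)<8)&(abs(l[:,1])<17)]
print(len(l),len(top),np.percentile(l,[2,50,98],axis=0).round(1),'slope z/x',np.polyfit(top[:,0],top[:,2],1).round(3))
E
python3 chk.py
```

```text
t 34.87 pos [444.7 -71.7 169. ] yaw 0.2 z [-0.499  0.    -0.867] F [ 0.1 -0.1 -1.4] w 29.5 gf 40.0 q [ 0.42  0.39 -0.44  1.61  0.15  1.71 -1.62]
tip [497.8 -71.8 118.2] sight [ 0.644 -0.    -0.765] ahead,side,up [87.9  1.2 -1.5]
459 366 [[  6.5 -17.  -10.4]
 [ 40.3  -7.2  16.2]
 [ 75.   12.3  20.5]] slope z/x [ 0.018 15.811]
```

Aim confirmed: 88 mm ahead, under 2 mm off the line of sight, 40° from the label's normal. Holding.

Emit:
{"op": "move_arm", "data": {
  "increments": "0 0 0 0 0 0 220;0 0 0 0 0 0 220;0 0 0 0 0 0 220;0 0 0 0 0 0 220;0 0 0 0 0 0 220;0 0 0 0 0 0 220;0 0 0 0 0 0 220;0 0 0 0 0 0 220"
}}

```text
time: 35.63
position: [0.4448, -0.0715, 0.1689]
tool_rot: [-3.034, -0.005, 0.811]
ft_force: [0.2, 0.3, -2.1]
grip_width: 0.343
grip_force: 40.0
```

Emit:
{"op": "move_arm", "data": {
  "increments": "0 0 0 0 0 0 220;0 0 0 0 0 0 220;0 0 0 0 0 0 220;0 0 0 0 0 0 220;0 0 0 0 0 0 220;0 0 0 0 0 0 220;0 0 0 0 0 0 220;0 0 0 0 0 0 220"
}}

```text
time: 36.3
position: [0.4448, -0.0715, 0.1689]
tool_rot: [-3.034, -0.005, 0.811]
ft_force: [0.1, -0.4, -1.8]
grip_width: 0.342
grip_force: 40.0
```

Emit:
{"op": "move_arm", "data": {
  "increments": "0 0 0 0 0 0 220;0 0 0 0 0 0 220;0 0 0 0 0 0 220;0 0 0 0 0 0 220;0 0 0 0 0 0 220;0 0 0 0 0 0 220;0 0 0 0 0 0 220;0 0 0 0 0 0 220"
}}

```text
time: 36.97
position: [0.4447, -0.0715, 0.1689]
tool_rot: [-3.034, -0.005, 0.811]
ft_force: [-0.7, -0.4, -1.1]
grip_width: 0.34
grip_force: 40.0
```

Emit:
{"op": "move_arm", "data": {
  "increments": "0 0 0 0 0 0 220;0 0 0 0 0 0 220;0 0 0 0 0 0 220;0 0 0 0 0 0 220;0 0 0 0 0 0 220;0 0 0 0 0 0 220;0 0 0 0 0 0 220;0 0 0 0 0 0 220"
}}

```text
time: 37.63
position: [0.4448, -0.0715, 0.1689]
tool_rot: [-3.034, -0.005, 0.811]
ft_force: [0.2, 0.6, -1.2]
grip_width: 0.342
grip_force: 40.0
```

Emit:
{"op": "move_arm", "data": {
  "increments": "0 0 0 0 0 0 220;0 0 0 0 0 0 220;0 0 0 0 0 0 220;0 0 0 0 0 0 220;0 0 0 0 0 0 220;0 0 0 0 0 0 220;0 0 0 0 0 0 220;0 0 0 0 0 0 220"
}}

```text
time: 38.3
position: [0.4448, -0.0715, 0.1689]
tool_rot: [-3.034, -0.005, 0.811]
ft_force: [-0.2, 0.5, -1.1]
grip_width: 0.339
grip_force: 40.0
```

```bash
python3 chk.py
```

```text
t 38.3 pos [444.8 -71.5 168.9] yaw 0.2 z [-0.499 -0.    -0.867] F [-0.2  0.5 -1.1] w 29.5 gf 40.0 q [ 0.42  0.39 -0.44  1.61  0.15  1.71 -1.62]
tip [497.9 -71.5 118.2] sight [ 0.644  0.    -0.765] ahead,side,up [87.8  0.9 -1.5]
510 383 [[   4.8  -17.3 -248.8]
 [  41.1   -6.5   15.8]
 [  75.4   81.5   20.2]] slope z/x [1.1000e-02 1.5962e+01]
```

Emit:
{"op": "move_arm", "data": {
  "increments": "2.6 -22.3 -3.3 0 -3.12 0 220;2.6 -22.3 -3.3 0 -3.12 0 220;2.6 -22.3 -3.3 0 -3.12 0 220;2.6 -22.3 -3.3 0 -3.12 0 220;2.6 -22.3 -3.3 0 -3.12 0 220;2.6 -22.3 -3.3 0 -3.12 0 220;2.6 -22.3 -3.3 0 -3.12 0 220;2.6 -22.3 -3.3 0 -3.12 0 220"
}}

```text
time: 39.07
position: [0.4655, -0.2509, 0.1427]
tool_rot: [3.138, 0.006, -0.132]
ft_force: [-0.4, -0.1, -2.3]
grip_width: 0.34
grip_force: 40.0
```

Emit:
{"op": "move_arm", "data": {
  "increments": "2.6 -22.3 -3.3 0 -3.12 0 220;2.6 -22.3 -3.3 0 -3.12 0 220;2.6 -22.3 -3.3 0 -3.12 0 220;2.6 -22.3 -3.3 0 -3.12 0 220;2.6 -22.3 -3.3 0 -3.12 0 220;2.6 -22.3 -3.3 0 -3.12 0 220;2.6 -22.3 -3.3 0 -3.12 0 220;2.6 -22.3 -3.3 0 -3.12 0 220"
}}

```text
time: 39.73
position: [0.486, -0.4292, 0.1161]
tool_rot: [3.092, 0.006, 0.548]
ft_force: [0.9, 0.1, -1.6]
grip_width: 0.344
grip_force: 40.0
```

Emit:
{"op": "move_arm", "data": {
  "increments": "0 0 -20 0 0 0 220;0 0 -20 0 0 0 220;0 0 -20 0 0 0 220;0 0 -10 0 0 0 220;0 0 0 0 0 0 220;0 0 0 0 0 0 220;0 0 0 0 0 0 220;0 0 0 0 0 0 220"
}}

```text
time: 40.4
position: [0.4873, -0.4291, 0.0479]
tool_rot: [3.091, 0.006, 0.548]
ft_force: [-0.6, -0.1, -1.9]
grip_width: 0.343
grip_force: 40.0
```

```bash
python3 chk.py
```

```text
t 40.4 pos [ 487.3 -429.1   47.9] yaw 0.3 z [ 0.344 -0.002 -0.939] F [-0.6 -0.1 -1.9] w 29.9 gf 40.0 q [ 1.05  0.33 -0.26  1.88 -0.26  0.72 -0.58]
tip [ 560.3 -429.1   56. ] sight [1.    0.    0.001] ahead,side,up [ -7.  358.5  -5.2]
751 608 [[-64.7 -15.4 -13.6]
 [ 33.1  -0.8  16.2]
 [ 77.4  15.   19.6]] slope z/x [-5.0000e-03  1.6356e+01]
```

Emit:
{"op": "move_arm", "data": {
  "increments": "0 0 -12 0 0 0 220;0 0 -10 0 0 0 220;0 0 -6 0 0 0 220;0 0 -4 0 0 0 220;0 0 -1 0 0 0 220;0 0 -1 0 0 0 220;0 0 -1 0 0 0 220;0 0 0 0 0 0 220"
}}

```text
time: 41.17
position: [0.4863, -0.4282, 0.0118]
tool_rot: [3.094, 0.006, 0.545]
ft_force: [-3.5, 2.4, 4.5]
grip_width: 0.342
grip_force: 40.0
```

```bash
python3 -c "
from h import *
st()"
```

```text
t 41.17 pos [ 486.3 -428.2   11.8] yaw 0.2 z [ 0.342  0.    -0.94 ] F [-3.5  2.4  4.5] w 29.7 gf 40.0 q [ 1.05  0.38 -0.26  1.9  -0.26  0.66 -0.56]
```

Emit:
{"op": "move_arm", "data": {
  "increments": "0 0 0 0 0 0 80;0 0 0 0 0 0 80;0 0 0 0 0 0 80;0 0 0 0 0 0 80;0 0 0 0 0 0 80;0 0 2 0 0 0 80;-2 0 6 0 0 0 80;-3 0 10 0 0 0 80"
}}

```text
time: 41.83
position: [0.4809, -0.4275, 0.0286]
tool_rot: [-3.093, -0.006, -0.544]
ft_force: [0.3, 0.6, 0.1]
grip_width: 0.684
grip_force: 0.0
```

Emit:
{"op": "move_arm", "data": {
  "increments": "-3 0 12 0 0 0 80;0 0 15 0 2.5 0 80;0 0 15 0 2.5 0 80;0 0 15 0 3 0 80;0 0 15 0 3 0 80;0 0 15 0 3 0 80;0 0 15 0 3 0 80;0 0 0 0 3 0 80"
}}

```text
time: 42.5
position: [0.4801, -0.4302, 0.1372]
tool_rot: [3.135, 0.004, 0.006]
ft_force: [1.9, -0.8, 0.1]
grip_width: 0.688
grip_force: 0.0
```

Emit:
{"op": "move_arm", "data": {
  "increments": "2.6 22.3 0 0 0 0 80;2.6 22.3 0 0 0 0 80;2.6 22.3 0 0 0 0 80;2.6 22.3 0 0 0 0 80;2.6 22.3 0 0 0 0 80;2.6 22.3 0 0 0 0 80;2.6 22.3 0 0 0 0 80;2.6 22.3 0 0 0 0 80"
}}

```text
time: 43.17
position: [0.4993, -0.2492, 0.1327]
tool_rot: [3.14, 0.004, 0.002]
ft_force: [-0.4, -0.5, -0.2]
grip_width: 0.686
grip_force: 0.0
```

```bash
python3 -c "
from h import *
st();black();intray()
p=ctrl.get_image('top');w=cloud(p)
q=w[(w[...,2]>.033)&(w[...,2]<.042)&(w[...,1]>-.49)&(w[...,1]<-.36)&(w[...,0]>.38)&(w[...,0]<.62)]
print('scanner',rect(q),np.percentile(q[:,2],[5,50,95]))
q=w[(w[...,0]>.4)&(w[...,0]<.65)&(w[...,1]>-.15)&(w[...,1]<.14)];print('tray',rect(q[(q[:,2]>.042)&(q[:,2]<.056)&(q[:,1]<.125)]),'tab',rect(q[(q[:,2]>.072)&(q[:,2]<.09)]))
"
```

```text
t 43.17 pos [ 499.3 -249.2  132.7] yaw 0.2 z [ 0.002 -0.001 -1.   ] F [-0.4 -0.5 -0.2] w 59.6 gf 0.0 q [ 0.67  0.2  -0.28  1.79  0.06  1.16 -1.2 ]
[ 484.2 -428.3] 1.1 0.0362 (151.5, 33.8) 601
in (array([544.3, 103. ]), 143.7, 1.8, 1.5) 0.0328 [151. 235.] 119
in (array([582.1, -20.7]), 59.9, 29.0, -88.7) 0.0342 [211. 216.] 390
in (array([581. ,  49.2]), 59.5, 28.6, -87.7) 0.0341 [177. 217.] 401
in (array([518.5, -23.4]), 59.9, 28.9, -89.0) 0.034 [213. 246.] 410
in (array([516.2,  47.9]), 59.1, 29.1, -89.9) 0.0343 [177. 248.] 408
scanner (array([ 484.4, -427.2]), 149.1, 33.1, -0.4) [0.03362558 0.0365493  0.03971721]
tray (array([550.7,  14.5]), 199.5, 170.6, -88.4) tab (array([548.1, 108.7]), 64.6, 13.1, 2.5)
```

Emit:
{"op": "move_arm", "data": {
  "increments": "3.06 22.35 0 0 0 0.09 80;3.06 22.35 0 0 0 0.09 80;3.06 22.35 0 0 0 0.09 80;3.06 22.35 0 0 0 0.09 80;3.06 22.35 0 0 0 0.09 80;3.06 22.35 0 0 0 0.09 80;3.06 22.35 0 0 0 0.09 80;3.06 22.35 0 0 0 0.09 80"
}}

```text
time: 43.98
position: [0.524, -0.072, 0.1321]
tool_rot: [3.14, 0.021, 0.002]
ft_force: [1.3, 0.1, -0.5]
grip_width: 0.686
grip_force: 0.0
```

Emit:
{"op": "move_arm", "data": {
  "increments": "3.06 22.35 0 0 0 0.09 80;3.06 22.35 0 0 0 0.09 80;3.06 22.35 0 0 0 0.09 80;3.06 22.35 0 0 0 0.09 80;3.06 22.35 0 0 0 0.09 80;3.06 22.35 0 0 0 0.09 80;3.06 22.35 0 0 0 0.09 80;3.06 22.35 0 0 0 0.09 80"
}}

```text
time: 44.65
position: [0.5491, 0.1069, 0.1321]
tool_rot: [3.14, 0.041, 0.002]
ft_force: [0.1, -0.3, 0.4]
grip_width: 0.686
grip_force: 0.0
```

Emit:
{"op": "move_arm", "data": {
  "increments": "0 0 -12 0 0 0 80;0 0 -12 0 0 0 80;0 0 -12 0 0 0 80;0 0 -4 0 0 0 80;0 0 0 0 0 0 80;0 0 0 0 0 0 80;0 0 0 0 0 0 80;0 0 0 0 0 0 80"
}}

```text
time: 45.32
position: [0.5487, 0.1074, 0.0917]
tool_rot: [3.141, 0.044, 0.002]
ft_force: [0.1, 1.2, -0.3]
grip_width: 0.69
grip_force: 0.0
```

```bash
python3 -c "
from h import *
st()"
```

```text
t 45.32 pos [548.7 107.4  91.7] yaw 1.6 z [ 0.001 -0.    -1.   ] F [ 0.1  1.2 -0.3] w 60.0 gf 0.0 q [ 0.22  0.27 -0.53  1.82  0.16  1.09 -1.91]
```

Emit:
{"op": "move_arm", "data": {
  "increments": "0 1 -12 0 0 0 80;0 0 -12 0 0 0 80;0 0 -10 0 0 0 80;0 0 -5 0 0 0 80;0 0 -2 0 0 0 80;0 0 0 0 0 0 80;0 0 0 0 0 0 250;0 0 0 0 0 0 250",
  "grip_force": 50
}}

```text
time: 45.98
position: [0.5486, 0.1088, 0.0505]
tool_rot: [-3.141, -0.045, -0.001]
ft_force: [0.8, -0.6, 1.0]
grip_width: 0.606
grip_force: 0.0
```

Emit:
{"op": "move_arm", "data": {
  "increments": "0 0 0 0 0 0 250;0 0 0 0 0 0 250;0 0 0 0 0 0 250;0 0 0 0 0 0 250;0 0 0 0 0 0 250;0 0 0 0 0 0 250;0 0 0 0 0 0 250;0 0 0 0 0 0 250"
}}

```text
time: 46.65
position: [0.5482, 0.1089, 0.0502]
tool_rot: [-3.141, -0.045, -0.0]
ft_force: [-0.6, 0.7, 0.6]
grip_width: 0.132
grip_force: 50.0
```

```bash
python3 -c "
from h import *
st()"
```

```text
t 46.65 pos [548.2 108.9  50.2] yaw 1.6 z [ 0.  0. -1.] F [-0.6  0.7  0.6] w 11.5 gf 50.0 q [ 0.21  0.32 -0.52  1.85  0.19  1.01 -1.93]
```

Gripped the tab. Now lift the front, with the rear edge as the pivot.

Emit:
{"op": "move_arm", "data": {
  "increments": "0 -0.8 3.2 0.94 0 0 250;0 -0.9 3.2 0.94 0 0 250;0 -0.9 3.1 0.94 0 0 250;0 -1 3.1 0.94 0 0 250;0 -1 3.1 0.94 0 0 250;0 -1.1 3.1 0.94 0 0 250;0 -1.2 3.1 0.94 0 0 250;0 -1.2 3.1 0.94 0 0 250"
}}

```text
time: 47.32
position: [0.5481, 0.1005, 0.0754]
tool_rot: [-3.008, -0.043, -0.003]
ft_force: [1.4, 3.3, -4.1]
grip_width: 0.135
grip_force: 50.0
```

```bash
cat > tr.py <<'E'
from h import *
st()
p=ctrl.get_image('scene');w=cloud(p);m=ctrl.silhouettes('tray',p)
q=w[m[0]['region']]*1000;q=q[~np.isnan(q[:,0])]
f=q[(q[:,2]>3)]
# side wall outer face (x max side): lower boundary vs y
b=np.arange(q[:,1].min()+8,q[:,1].max(),30)
print('score',m[0]['score'],'ymin/max',q[:,1].min().round(1),q[:,1].max().round(1),'zmin',np.percentile(q[:,2],1).round(1))
side=q[q[:,0]>np.percentile(q[:,0],75)]
for y in b:
    k=side[abs(side[:,1]-y)<6]
    if len(k)>5: print(int(y),'zlow',k[:,2].min().round(1),'zhi',k[:,2].max().round(1))
save(p,'tr.png')
E
python3 tr.py
```

```text
t 47.32 pos [548.1 100.5  75.4] yaw 1.6 z [ 0.     0.133 -0.991] F [ 1.4  3.3 -4.1] w 11.7 gf 50.0 q [ 0.34  0.28 -0.55  1.86  0.02  1.02 -1.74]
score 0.93 ymin/max -94.8 177.7 zmin 6.5
-86 zlow 7.2 zhi 51.9
-56 zlow 7.2 zhi 54.1
-26 zlow 9.4 zhi 53.6
3 zlow 11.3 zhi 58.4
33 zlow 18.3 zhi 62.2
63 zlow 20.0 zhi 66.8
93 zlow 31.9 zhi 67.7
```

Emit:
{"op": "move_arm", "data": {
  "increments": "-0.2 4.6 0 0 0 0.37 250;-0.2 4.6 0 0 0 0.37 250;-0.2 4.6 0 0 0 0.37 250;-0.2 4.6 0 0 0 0.37 250;-0.2 4.6 0 0 0 0.37 250;-0.2 4.6 0 0 0 0.37 250;-0.2 4.6 0 0 0 0.37 250;-0.2 4.6 0 0 0 0.37 250"
}}

```text
time: 48.08
position: [0.5463, 0.138, 0.0749]
tool_rot: [-3.008, -0.122, 0.003]
ft_force: [-0.7, -2.1, -6.7]
grip_width: 0.132
grip_force: 50.0
```

Emit:
{"op": "move_arm", "data": {
  "increments": "-0.3 4.7 0 0 0 0.37 250;-0.3 4.7 0 0 0 0.37 250;-0.3 4.7 0 0 0 0.37 250;-0.3 4.7 0 0 0 0.37 250;-0.3 4.7 0 0 0 0.37 250;-0.3 4.7 0 0 0 0.37 250;-0.3 4.7 0 0 0 0.37 250;-0.3 4.7 0 0 0 0.37 250"
}}

```text
time: 48.75
position: [0.5441, 0.1755, 0.0751]
tool_rot: [-3.004, -0.199, 0.008]
ft_force: [1.1, -1.5, -6.0]
grip_width: 0.135
grip_force: 50.0
```

```bash
python3 tr.py; python3 -c "
from h import *
p=ctrl.get_image('top');w=cloud(p);save(p,'top2.png')
m=ctrl.silhouettes('tray',p)[0]['region'];q=w[m];q=q[q[:,2]>.03];print(rect(q))"
```

```text
t 48.75 pos [544.1 175.5  75.1] yaw 7.6 z [-0.014  0.13  -0.991] F [ 1.1 -1.5 -6. ] w 11.7 gf 50.0 q [ 0.24  0.32 -0.59  1.82  0.06  1.02 -1.8 ]
score 0.58 ymin/max -27.2 294.8 zmin 3.2
10 zlow 1.7 zhi 54.8
40 zlow 7.2 zhi 53.0
70 zlow 10.8 zhi 57.3
100 zlow 15.4 zhi 60.6
130 zlow 21.8 zhi 63.8
160 zlow 24.2 zhi 63.7
(array([555.9,  86.9]), 203.2, 171.2, -82.4)
```

View pics/tr.png

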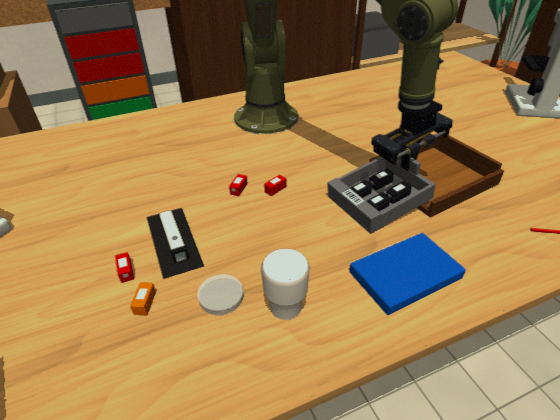

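The picture shows the tray at (382,192), front end up over the sill inside the bay mouth, rear on the bench, four cases inside. Setting the front down on the sill.

Emit:
{"op": "move_arm", "data": {
  "increments": "-0.1 0.5 -1.2 -0.36 -0.05 0 250;-0.1 0.5 -1.2 -0.36 -0.05 0 250;-0.1 0.5 -1.2 -0.36 -0.05 0 250;0 0.5 -1.2 -0.36 -0.05 0 250;0 0.3 -1.2 -0.34 -0.04 0 250;0 0 0 0 0 0 250;0 0 0 0 0 0 250;0 0 0 0 0 0 250"
}}

```text
time: 49.62
position: [0.5438, 0.1774, 0.0691]
tool_rot: [-3.035, -0.201, 0.004]
ft_force: [0.1, 4.0, -4.4]
grip_width: 0.133
grip_force: 50.0
```

```bash
python3 tr.py
```

```text
t 49.62 pos [543.8 177.4  69.1] yaw 7.6 z [-0.009  0.099 -0.995] F [ 0.1  4.  -4.4] w 11.6 gf 50.0 q [ 0.21  0.33 -0.58  1.82  0.1   1.02 -1.84]Traceback (most recent call last):
  File "tr.py", line 4, in <module>
    q=w[m[0]['region']]*1000;q=q[~np.isnan(q[:,0])]
        ~^^^
IndexError: list index out of range
```

Emit:
{"op": "move_arm", "data": {
  "increments": "0 0.3 -0.8 -0.25 -0.03 0 250;0 0.3 -0.8 -0.25 -0.03 0 250;0 0 0 0 0 0 80;0 0 0 0 0 0 80;0 0 0 0 0 0 80;0 0 0 0 0 0 80;0 0 0 0 0 0 80;0 0 0 0 0 0 80"
}}

```text
time: 50.38
position: [0.544, 0.1776, 0.0674]
tool_rot: [-3.044, -0.201, 0.003]
ft_force: [-0.1, -0.8, 0.2]
grip_width: 0.504
grip_force: 0.0
```

Emit:
{"op": "move_arm", "data": {
  "increments": "0 -0.5 5 0 0 0 80;0 -1 10 0 0 0 80;0 -1 15 0 0 0 80;0 -1 15 0 0 0 80;0 0 15 -1.3 -0.17 0 80;0 0 15 -1.3 -0.17 0 80;0 0 15 -1.3 -0.17 0 80;0 0 0 -1.3 -0.17 0 80"
}}

```text
time: 51.05
position: [0.5461, 0.1752, 0.1618]
tool_rot: [3.134, 0.207, 0.016]
ft_force: [1.0, -0.2, 0.2]
grip_width: 0.686
grip_force: 0.0
```

Emit:
{"op": "move_arm", "data": {
  "increments": "1.9 -14.4 0 0 0 5.62 0;1.9 -14.4 0 0 0 5.62 0;1.9 -14.4 0 0 0 5.62 0;1.9 -14.4 0 0 0 5.62 0;1.9 -14.4 0 0 0 5.62 0;1.9 -14.4 0 0 0 5.62 0;1.9 -14.4 0 0 0 5.62 0;1.9 -14.4 0 0 0 5.62 0"
}}

```text
time: 51.72
position: [0.5588, 0.0585, 0.1571]
tool_rot: [-2.813, -1.397, -0.004]
ft_force: [-0.5, -0.3, -0.6]
grip_width: 0.993
grip_force: 0.0
```

Emit:
{"op": "move_arm", "data": {
  "increments": "1.9 -14.4 0 0 0 5.62 0;1.9 -14.4 0 0 0 5.62 0;1.9 -14.4 0 0 0 5.62 0;1.9 -14.4 0 0 0 5.62 0;1.9 -14.4 0 0 0 5.62 0;1.9 -14.4 0 0 0 5.62 0;1.9 -14.4 0 0 0 5.62 0;1.9 -14.4 0 0 0 5.62 0"
}}

```text
time: 52.38
position: [0.574, -0.0567, 0.1571]
tool_rot: [-2.064, -2.365, -0.003]
ft_force: [0.0, -0.6, -0.1]
grip_width: 1.001
grip_force: 0.0
```

```bash
cat > tb.py <<'E'
from h import *
st()
O=np.array([547.7,149.4]);u=np.array([-.1305,.9914]);v=np.array([-.9914,-.1305])
s=ctrl.get_state();d=np.array(s['position'])[:2]*1000-O;print('tcp bay',(d@u).round(1),(d@v).round(1))
p=ctrl.get_image('top');w=cloud(p)*1000
bx=(w[...,:2]-O)@u;by=(w[...,:2]-O)@v
f=p['frame'].astype(int);grey=(abs(f[...,0]-f[...,2])<30)
k=grey&(w[...,2]>38)&(w[...,2]<78)&(abs(by)<95)&(bx>-230)&(bx<245)
n,l,S,c=cv2.connectedComponentsWithStats(k.astype(np.uint8));i=1+S[1:,4].argmax();k=l==i
X=np.stack([bx[k],by[k]],1);print('rim',S[i,4],rect(X),'bx',np.percentile(X[:,0],[.5,99.5]).round(1),'by',np.percentile(X[:,1],[.5,99.5]).round(1))
z=w[...,2][k];print('rim z slope',np.polyfit(X[:,0],z,1).round(3),'z at ends',[np.median(z[abs(X[:,0]-e)<10]).round(1) for e in np.percentile(X[:,0],[5,95])])
k=(w[...,2]>26)&(w[...,2]<60)&(f.sum(2)<260)&grey&(abs(by)<80)&(bx>-230)&(bx<245)
save(p,'tb.png')
E
python3 tb.py
```

```text
t 52.38 pos [574.  -56.7 157.1] yaw 97.8 z [-0.     0.003 -1.   ] F [ 0.  -0.6 -0.1] w 87.1 gf 0.0 q [ 0.61  0.27 -0.65  1.7   0.17  1.23  0.06]
tcp bay -207.7 0.8
rim 830 (array([3141.2,  280.6]), 170474.6, 62195.7, -89.9) bx [-25.7  33.9] by [-84.5  85.3]
rim z slope [ 0.125 55.969] z at ends [np.float64(56.8), np.float64(61.4)]
```

Emit:
{"op": "move_arm", "data": {
  "increments": "0 1 -18 0 0 0 0;0 0 -18 0 0 0 0;0 0 -18 0 0 0 0;0 0 -18 0 0 0 0;0 0 -18 0 0 0 0;0 0 -18 0 0 0 0;0 0 -18 0 0 0 0;0 0 -9 0 0 0 0"
}}

```text
time: 53.1
position: [0.5725, -0.0543, 0.02]
tool_rot: [-2.07, -2.356, -0.001]
ft_force: [-0.2, -0.0, -0.2]
grip_width: 0.999
grip_force: 0.0
```

Emit:
{"op": "move_arm", "data": {
  "increments": "-0.5 4 0 0 0 0 0;-0.5 4 0 0 0 0 0;-0.5 4 0 0 0 0 0;-0.5 4 0 0 0 0 0;-0.5 4 0 0 0 0 0;-0.5 4 0 0 0 0 0;-0.5 4 0 0 0 0 0;-0.5 4 0 0 0 0 0"
}}

```text
time: 53.77
position: [0.5706, -0.0244, 0.0229]
tool_rot: [2.071, 2.361, 0.002]
ft_force: [0.8, -7.2, 1.1]
grip_width: 1.0
grip_force: 4.2
```

Emit:
{"op": "move_arm", "data": {
  "increments": "-0.5 4 0 0 0 0 0;-0.5 4 0 0 0 0 0;-0.5 4 0 0 0 0 0;-0.5 4 0 0 0 0 0;-0.5 4 0 0 0 0 0;-0.5 4 0 0 0 0 0;-0.5 4 0 0 0 0 0;-0.5 4 0 0 0 0 0"
}}

```text
time: 54.43
position: [0.567, 0.0043, 0.0229]
tool_rot: [2.074, 2.357, -0.001]
ft_force: [0.9, -8.4, 1.0]
grip_width: 1.001
grip_force: 4.3
```

```bash
python3 tb.py
```

```text
t 54.43 pos [567.    4.3  22.9] yaw 97.3 z [ 0.001 -0.002 -1.   ] F [ 0.9 -8.4  1. ] w 87.1 gf 4.3 q [ 0.48  0.4  -0.63  1.85  0.28  0.98 -0.14]
tcp bay -146.4 -0.2
rim 865 (array([34145.6,  -813.5]), 171293.3, 58082.9, -89.8) bx [ 7.1 62.7] by [-85.6  84.7]
rim z slope [ 0.076 57.133] z at ends [np.float64(61.3), np.float64(65.1)]
```

Emit:
{"op": "move_arm", "data": {
  "increments": "-0.5 4 0 0 0 0 0;-0.5 4 0 0 0 0 0;-0.5 4 0 0 0 0 0;-0.5 4 0 0 0 0 0;-0.5 4 0 0 0 0 0;-0.5 4 0 0 0 0 0;-0.5 4 0 0 0 0 0;-0.5 4 0 0 0 0 0"
}}

```text
time: 55.15
position: [0.5636, 0.0346, 0.0232]
tool_rot: [2.073, 2.355, -0.003]
ft_force: [1.1, -12.3, 3.7]
grip_width: 0.997
grip_force: 6.1
```

Emit:
{"op": "move_arm", "data": {
  "increments": "-0.5 3 0 0 0 0 0;-0.5 3 0 0 0 0 0;-0.4 3 0 0 0 0 0;-0.4 3 0 0 0 0 0;-0.4 3 0 0 0 0 0;-0.4 3 0 0 0 0 0;-0.4 3 0 0 0 0 0;-0.4 3 0 0 0 0 0"
}}

```text
time: 55.82
position: [0.5616, 0.0554, 0.0241]
tool_rot: [2.073, 2.35, -0.006]
ft_force: [1.8, -18.3, 9.4]
grip_width: 0.999
grip_force: 9.1
```

Emit:
{"op": "move_arm", "data": {
  "increments": "-0.5 3 0 0 0 0 0;-0.5 3 0 0 0 0 0;-0.4 3 0 0 0 0 0;-0.4 3 0 0 0 0 0;-0.4 3 0 0 0 0 0;-0.4 3 0 0 0 0 0;-0.4 3 0 0 0 0 0;-0.4 3 0 0 0 0 0"
}}

```text
time: 56.48
position: [0.5604, 0.0731, 0.0258]
tool_rot: [2.071, 2.341, -0.014]
ft_force: [1.6, -31.0, 20.2]
grip_width: 1.001
grip_force: 15.4
```

```bash
python3 tb.py
```

```text
t 56.48 pos [560.4  73.1  25.8] yaw 97.0 z [ 0.006 -0.017 -1.   ] F [  1.6 -31.   20.2] w 87.1 gf 15.4 q [ 0.37  0.4  -0.65  1.86  0.31  0.99 -0.3 ]
tcp bay -77.3 -2.6
rim 614 (array([118865.5,   5865.5]), 129364.0, 17662.5, 89.9) bx [110.4 126.9] by [-53.9  68.4]
rim z slope [  0.619 -23.953] z at ends [np.float64(44.8), np.float64(46.4)]
```

View pics/tb.png

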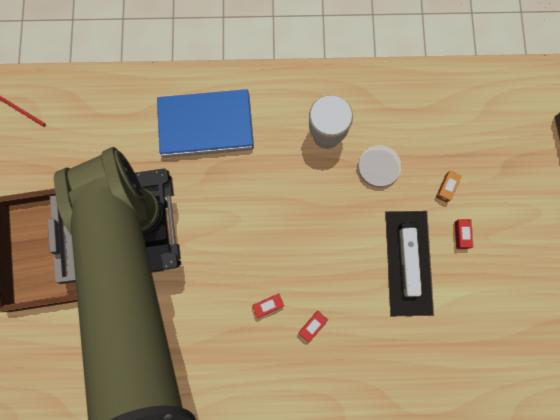

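Top view: the tray is at (65,238), part-way into the bay, but the push force has climbed to 31 N. I'll check the tray's tilt from depth before going on.

```bash
cat > tilt.py <<'E'
from h import *
O=np.array([547.7,149.4]);u=np.array([-.1305,.9914]);v=np.array([-.9914,-.1305])
st()
for n in('top','scene'):
    p=ctrl.get_image(n);w=cloud(p)*1000;bx=(w[...,:2]-O)@u;by=(w[...,:2]-O)@v;z=w[...,2]
    f=p['frame'].astype(int);grey=(abs(f[...,0]-f[...,2])<30)&(abs(by)<88)
    for lo in range(-100,240,20):
        k=grey&(bx>=lo)&(bx<lo+20)&(z<150)&(z>3)&(abs(by)>74)
        if k.sum()>6: print(n,lo,k.sum(),np.percentile(z[k],[10,50,90]).round(0))
E
python3 tilt.py
```

```text
t 56.53 pos [560.4  73.7  26. ] yaw 97.0 z [ 0.006 -0.016 -1.   ] F [  1.8 -27.7  20.7] w 86.5 gf 14.4 q [ 0.37  0.4  -0.65  1.85  0.31  0.99 -0.3 ]
top -100 163 [136. 138. 140.]
top -80 147 [136. 138. 140.]
top -60 20 [ 18. 136. 139.]
top 80 9 [78. 81. 83.]
top 100 69 [60. 82. 86.]
top 120 75 [63. 85. 88.]
scene -100 76 [103. 139. 140.]
scene -80 118 [ 29.  55. 140.]
scene -60 113 [ 13.  56. 139.]
scene -40 43 [20. 51. 57.]
scene -20 44 [19. 51. 61.]
scene 0 43 [15. 48. 65.]
scene 20 32 [26. 65. 70.]
scene 40 29 [36. 71. 73.]
scene 60 43 [40. 74. 77.]
scene 80 46 [48. 78. 82.]
scene 100 45 [54. 82. 86.]
scene 120 28 [50. 85. 88.]
```

The tray is still nose-up, with fingertip friction holding the rear end down. I'll raise the fingers slowly to let the rear come up and the nose go down gently.

Emit:
{"op": "move_arm", "data": {
  "increments": "0.2 -1 2 0 0 0 0;0.1 -1 2 0 0 0 0;0 -0.5 2 0 0 0 0;0 0 2 0 0 0 0;0 0 2 0 0 0 0;0 0 2 0 0 0 0;0 0 2 0 0 0 0;0 0 2 0 0 0 0"
}}

```text
time: 57.3
position: [0.5549, 0.0866, 0.038]
tool_rot: [-2.069, -2.36, -0.002]
ft_force: [1.0, -3.0, -3.2]
grip_width: 1.003
grip_force: 1.6
```

```bash
python3 tilt.py | grep -v top
```

```text
t 57.3 pos [554.9  86.6  38. ] yaw 97.5 z [-0.002  0.003 -1.   ] F [ 1.  -3.  -3.2] w 87.3 gf 1.6 q [ 0.37  0.38 -0.67  1.85  0.27  1.01 -0.28]
scene -100 72 [112. 122. 146.]
scene -80 39 [111. 119. 150.]
scene -60 156 [ 29.  60. 119.]
scene -40 87 [ 29.  68. 118.]
scene -20 59 [24. 50. 64.]
scene 0 59 [11. 45. 62.]
scene 20 55 [25. 43. 61.]
scene 40 44 [27. 46. 59.]
scene 60 42 [24. 43. 57.]
scene 80 44 [27. 52. 56.]
scene 100 48 [34. 50. 55.]
scene 120 67 [27. 46. 53.]
scene 140 20 [30. 51. 52.]
```

The nose is down on the bay floor now. Continuing the push.

Emit:
{"op": "move_arm", "data": {
  "increments": "-0.4 3 -1 0 0 0 0;-0.4 3 -1 0 0 0 0;-0.4 3 -1 0 0 0 0;-0.4 3 0 0 0 0 0;-0.4 3 0 0 0 0 0;-0.4 3 0 0 0 0 0;-0.4 3 0 0 0 0 0;-0.4 3 0 0 0 0 0"
}}

```text
time: 58.07
position: [0.553, 0.11, 0.0356]
tool_rot: [-2.071, -2.361, -0.004]
ft_force: [1.3, -3.9, -1.8]
grip_width: 1.003
grip_force: 2.2
```

Emit:
{"op": "move_arm", "data": {
  "increments": "-0.4 3 0 0 0 0 0;-0.4 3 0 0 0 0 0;-0.4 3 0 0 0 0 0;-0.4 3 0 0 0 0 0;-0.4 3 0 0 0 0 0;-0.4 3 0 0 0 0 0;-0.4 3 0 0 0 0 0;-0.4 3 0 0 0 0 0"
}}

```text
time: 58.73
position: [0.5491, 0.1348, 0.0354]
tool_rot: [-2.07, -2.36, -0.004]
ft_force: [0.8, -5.3, -2.9]
grip_width: 0.999
grip_force: 2.0
```

```bash
python3 tilt.py | grep -v top; python3 tb.py
```

```text
t 58.73 pos [549.1 134.8  35.4] yaw 97.5 z [-0.     0.003 -1.   ] F [ 0.8 -5.3 -2.9] w 86.9 gf 2.0 q [ 0.3   0.39 -0.68  1.84  0.29  1.   -0.37]
scene -60 164 [112. 131. 148.]
scene -40 84 [110. 147. 149.]
scene -20 188 [ 22.  56. 148.]
scene 0 146 [  9.  67. 148.]
scene 20 53 [26. 56. 68.]
scene 40 41 [37. 56. 60.]
scene 60 39 [34. 52. 59.]
scene 80 46 [22. 43. 57.]
scene 100 35 [30. 45. 57.]
scene 120 26 [27. 49. 56.]
scene 140 47 [28. 51. 54.]
scene 160 49 [34. 51. 53.]
scene 180 43 [30. 49. 53.]
t 58.83 pos [549.1 135.7  35.6] yaw 97.5 z [ 0.     0.004 -1.   ] F [-0.6 -2.2 -1.2] w 86.8 gf 1.0 q [ 0.29  0.39 -0.68  1.84  0.29  1.   -0.37]
tcp bay -13.8 0.4
rim 238 (array([191973.1,  34661.5]), 95278.1, 12563.1, 87.9) bx [185.  198.8] by [-12.2  82.3]
rim z slope [ -1.949 429.769] z at ends [np.float64(53.1), np.float64(50.4)]
```

Emit:
{"op": "move_arm", "data": {
  "increments": "-0.4 3 0 0 0 0 0;-0.4 3 0 0 0 0 0;-0.4 3 0 0 0 0 0;-0.4 3 0 0 0 0 0;-0.4 3 0 0 0 0 0;-0.4 3 0 0 0 0 0;-0.4 3 0 0 0 0 0;-0.4 3 0 0 0 0 0"
}}

```text
time: 59.55
position: [0.546, 0.1588, 0.0355]
tool_rot: [-2.07, -2.36, -0.004]
ft_force: [0.7, -4.9, -2.7]
grip_width: 1.001
grip_force: 2.1
```

Emit:
{"op": "move_arm", "data": {
  "increments": "-0.4 2 0 0 0 0 0;-0.4 2 0 0 0 0 0;0 0 0 0 0 0 0;0 0 0 0 0 0 0;0.4 -3 0 0 0 0 0;0.4 -3 0 0 0 0 0;0.8 -6 0 0 0 0 0;0.8 -6 0 0 0 0 0"
}}

```text
time: 60.22
position: [0.548, 0.1449, 0.0359]
tool_rot: [-2.069, -2.361, -0.006]
ft_force: [0.5, -0.5, -0.6]
grip_width: 1.002
grip_force: 0.0
```

Emit:
{"op": "move_arm", "data": {
  "increments": "1 -8 10 0 0 0 0;1 -8 15 0 0 0 0;1 -8 20 0 0 0 0;2 -15 20 0 0 0 0;4 -30 20 0 0 0 0;4 -30 20 0 0 0 0;4 -30 0 0 0 0 0;4 -30 0 0 0 0 0"
}}

```text
time: 60.88
position: [0.5701, -0.0165, 0.1434]
tool_rot: [2.071, 2.36, 0.008]
ft_force: [0.5, -0.4, 0.4]
grip_width: 0.998
grip_force: 0.0
```

Emit:
{"op": "move_arm", "data": {
  "increments": "0 -30 0 0 0 0 0;0 -30 0 0 0 0 0;0 -30 0 0 0 0 0;0 -30 0 0 0 0 0;0 -30 0 0 0 0 0;0 -20 0 0 0 0 0;0 0 0 0 0 0 0;0 0 0 0 0 0 0"
}}

```text
time: 61.55
position: [0.5683, -0.1868, 0.141]
tool_rot: [-2.075, -2.356, -0.005]
ft_force: [1.2, 0.3, -0.7]
grip_width: 1.002
grip_force: 0.0
```

```bash
python3 tb.py; python3 tilt.py; python3 -c "
from h import *
p=ctrl.get_image('top');f=p['frame'];c=f[150:330,0:260];cv2.imwrite('pics/fin.png',cv2.cvtColor(cv2.resize(c,None,fx=3,fy=3,interpolation=3),cv2.COLOR_RGB2BGR));save(p,'full.png')
w=cloud(p)
q=w[(w[...,2]>.033)&(w[...,2]<.042)&(w[...,1]>-.49)&(w[...,1]<-.36)&(w[...,0]>.38)&(w[...,0]<.62)]
print('scanner',rect(q))
for t in('tumbler','petri','binder'): print(t,[np.round(r['centre'],3) for r in ctrl.find_in(t,p)][:1])"
```

```text
t 61.55 pos [ 568.3 -186.8  141. ] yaw 97.3 z [ 0.001  0.004 -1.   ] F [ 1.2  0.3 -0.7] w 87.2 gf 0.0 q [ 0.74  0.31 -0.55  1.67  0.17  1.21  0.27]
tcp bay -336.0 23.4
rim 3744 (array([124809.4,  -2731.1]), 203815.6, 171234.7, 0.0) bx [ 24.2 224.1] by [-86.9  82.6]
rim z slope [-4.0000e-03  5.0587e+01] z at ends [np.float64(54.3), np.float64(50.1)]
t 61.6 pos [ 568.7 -184.7  141.1] yaw 97.4 z [ 0.001  0.004 -1.   ] F [0.  0.5 0.2] w 86.8 gf 0.0 q [ 0.74  0.31 -0.56  1.67  0.17  1.21  0.27]
top 20 171 [21. 52. 57.]
top 40 121 [33. 54. 58.]
top 60 152 [13. 48. 52.]
top 80 179 [10. 44. 52.]
top 100 176 [10. 45. 52.]
top 120 169 [11. 46. 52.]
top 140 181 [10. 44. 52.]
top 160 176 [10. 46. 52.]
top 180 178 [10. 43. 51.]
top 200 180 [12. 46. 52.]
top 220 29 [43. 49. 51.]
scene 0 11 [ 6.  8. 12.]
scene 20 154 [16. 39. 56.]
scene 40 58 [28. 54. 57.]
scene 60 50 [27. 46. 52.]
scene 80 63 [31. 46. 52.]
scene 100 72 [25. 44. 52.]
scene 120 58 [15. 45. 52.]
scene 140 69 [22. 42. 52.]
scene 160 69 [22. 43. 52.]
scene 180 56 [21. 42. 52.]
scene 200 72 [27. 46. 52.]
scene 220 12 [28. 50. 52.]
scanner (array([ 484.3, -426.7]), 149.1, 33.8, -0.4)
tumbler [array([ 0.765, -0.281,  0.123])]
petri [array([ 0.682, -0.373,  0.022])]
binder [array([ 0.786, -0.008,  0.03 ])]
```

View pics/fin.png

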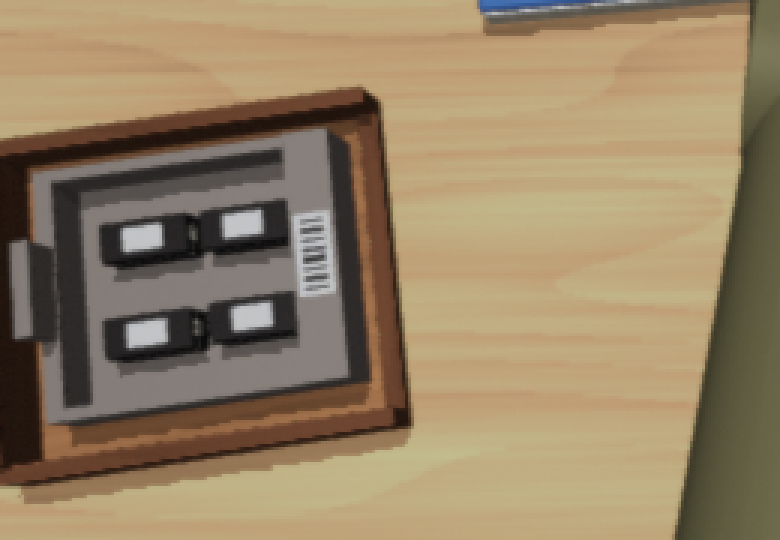

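The tray sits flat in the bay (rear 24 mm, front 224 mm from the sill's outer face, rim level) at (190,270) in the crop. All four cases lie flat in it, the scanner is flat on its mat, and the arm is clear.

```bash
python3 -c "
from h import *
print(ctrl.close_job())"
```

```text
the job is handed in; nothing more can be done
None
```

The job is done and handed in: all four black cases are in the tray, the barcode aim was held for over 3 s, the scanner is back on its mat, and the tray sits flat behind the sill.

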